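# Sort the sweetener tubes and hold the pusher for refilling

## Robot

A 7-joint arm with a two-finger parallel gripper is mounted at the origin on the work surface. World frame = base frame: x ahead of the robot, y to its left, z up, the work surface at z = 0. Lengths are in mm, angles in rad, forces in N, time in s.
With the tool pointing down it reaches from about 400 to 850 mm from the base axis. Payload 4.4 kg.
Tool frame: the origin (TCP) lies at the very end of the fingers, on their centre line; the grasp point (between the pads) lies 19 mm behind it; z points along the fingers, y is the direction in which the jaws open and shut (so a half turn about z gives the same grasp; the last joint's range is limited). The gripper opens to 94 mm and grips with 3 to 60 N. Pads are 16 mm wide; open, the fingers measure 119 mm over their backs; the gripper's body (75 mm by 177 mm) begins 78 mm behind the grasp point.
Start: joints at [-1.325, 0.628, 0.038, 1.517, -0.027, 0.996, -0.02], TCP at [199.377, 618.682, 205.478] pointing down, gripper open.
Joint ranges: [-3.06, 3.06], [-0.37, 2.12], [-1.25, 1.32], [0.18, 2.47], [-1.1, 4.24], [0.23, 1.98], [-2.94, 2.94]. Speed limits (rad/s): [2.57, 2.57, 3.14, 3.14, 3.14, 3.14, 3.14].

## Interface

Orientations are given as [roll, pitch, yaw] about the fixed x, y, z axes, in that order (R = Rz(yaw) Ry(pitch) Rx(roll)).
In Python, from cell import env, imaging gives the robot as it stands. The module is installed in compiled form; this text tells all that it offers.
- The arm moves only by the tool step_arm, never from a script. Its argument "increments" is a list that holds one entry, the list of rows, each a list of 6 numbers: the shift along the tool's x, y, z scaled (see below), then the turn, a rotation vector about the tool's x, y, z scaled (see below). A call has 1 to 12 rows; each row shifts and turns the commanded pose from where the row before left it, along the tool's axes as they then stand; what a row does not reach is not made up. The controller multiplies each number of a shift by 300 mm and each number of a turn by 45 degrees. A row lasts 1/12 s, in which the tool goes at most 41.7 mm and 7.16 degrees, less where a joint would pass 70% of its speed; a pose out of reach is approached as far as the arm can. A call with a number of a shift or a turn outside -1 to 1 is refused whole. A call with a gripper value outside its range is refused whole. "grip" is the gripper's target within -1 to 1 (fully open at 1, half-way at 0, shut at -1), set as the call begins (left out, the last holds). The fingers move at their own pace and stop on an object; the grip force is fixed at half the most. Time passes only in rows, so rows that do not move let the fingers close. It gives the time, the measured TCP pose, the force and the opening at its end, in the units of the state.
- env.sense(): the state, without advancing time (a new reading comes with each control period).
- imaging.grab_frame(name): name is "scene" or "top"; returns a dict with "pixels" (420x560x3 uint8, blue, green, red), "mtx" (3x3 intrinsics, pixels), "k1" (the pictures are not rectified: a ray, as slopes to the right and down, at radius r is drawn at 1 + k1 r^2 times it, then the intrinsics apply), "cam_to_world" (4x4, takes a point from camera to world coordinates). Camera axes: x right, y down, z forward; pixel columns grow to the right and rows downward; lengths in mm; the calibration is good to about 2 mm. A picture is of the moment at which its call begins. There is no depth.
- env.sign_off(): hands the job in, once; it reports no verdict.
The state is a dict: "time_s": time; "joint_pos": joint angles; "dq": joint speeds; "tau": joint torques, N m; "tcp_pos": TCP position; "tcp_rot": TCP orientation; "wrist_force": force on the tool from outside, world axes, zero at the start; "ft_torque": the same for the moment, N m; "gripper_width": finger opening in mm.
Only numpy, scipy, OpenCV 4.12 (cv2) and the standard library are available. Lean on these libraries where they do the work, as an engineer would, in place of code of your own. Each camera call takes 0.05 s, during which the arm holds its last target.

## Task

Get the sweetener dispenser ready for refilling: lay the three loose tubes in the free places of the beech refill rack, long tubes in the long row and the short tube in the short row, next to the one already there. Then pull the dispenser's spring pusher back by its bar until the pointer is level with the line of the fill mark, and finish while still holding it there, so that I can load the tubes. Do not shift the fill mark or move the other things about.

Things in the scene. Friction and masses are not known exactly. Their poses are not given: they have to be found in the camera images.
- long_a_mid (a point): one of two long tubes: aluminium sweetener tube lying on the table, 118 mm long over its square end caps (one white, one steel); round barrel of 28 mm diameter, caps 30 x 30 mm and 8 mm thick, so that it does not roll. About 70 g. This point is its centre (15 mm above the table), its y axis runs along the tube
- long_b_mid (a point): the other long tube: aluminium sweetener tube lying on the table, 118 mm long over its square end caps (one white, one steel); round barrel of 28 mm diameter, caps 30 x 30 mm and 8 mm thick, so that it does not roll. About 70 g. This point is its centre (15 mm above the table), its y axis runs along the tube
- short_a_mid (a point): a short tube: aluminium sweetener tube lying on the table, 88 mm long over its square end caps (one white, one steel); round barrel of 28 mm diameter, caps 30 x 30 mm and 8 mm thick, so that it does not roll. About 55 g. This point is its centre (15 mm above the table), its y axis runs along the tube
- short_b_mid (a point): second short tube, the same as short_a (88 mm), which already lies in a place of the rack's short row: only leave it there. This point is its centre, its y axis runs along the tube
- rack: beech refill rack fixed to the table, 178 mm (x) by 245 mm (y), origin at its underside's centre; two rows side by side (long row on its +y side), each with two places 60 mm apart along x. Boards 46 mm high at the row ends leave 6 mm of play at each end of a tube of the right length: a long tube cannot seat in the short row
- slot_long_near (a point): place in the long row of the beech refill rack, at the near end (the rack's -x side). This point is where a seated tube's centre lies, 40 mm above the table; axes as the rack's, the tube lies along y, either way round
- slot_long_far (a point): place in the long row of the beech refill rack, at the far end (the rack's +x side). This point is where a seated tube's centre lies, 40 mm above the table; axes as the rack's, the tube lies along y, either way round
- slot_short_near (a point): place in the short row of the beech refill rack, at the near end (the rack's -x side). This point is where a seated tube's centre lies, 40 mm above the table; axes as the rack's, the tube lies along y, either way round
- slot_short_far (a point): place in the short row of the beech refill rack, at the far end (the rack's +x side). This point is where a seated tube's centre lies, 40 mm above the table; axes as the rack's, the tube lies along y, either way round. Rails in both rows: V notches, tips 50 mm above the table, rails 68 mm apart (long row) or 40 mm (short row); between them open down to the 8 mm base
- dispenser: two-lane spring-feed tube dispenser of steel sheet, fixed to the table, 250 mm (x) by 230 mm (y), walls up to 54 mm above the table, now empty; origin at the centre of its underside. Its x axis points to the clear front stop, away from the robot; the pusher is pulled the other way, along -x
- pull_bar (a point): horizontal black bar of 12 mm diameter and 110 mm length along y, by which the pusher is pulled; this point is the bar's centre, 98 mm above the table; two thin posts 48 mm either side of the centre carry it, with 28 mm free below it and free space in front and behind (pinch it from above across x)
- pusher (a joint): travel of the spring pusher (m) along the dispenser's -x: 0 at home by the front stop, up to 0.125 pulled out. A spring draws it home with about 5 N at 0 and 9 N at 0.1; let go, it runs back
- fill_mark (a joint): setting of the sliding fill mark (m), a small black clip with a white cross line, 18 mm along the rail, clamped on the graduated rail along the dispenser's +y side: it equals the pusher travel at which the pointer is level with the line (between 0.06 and 0.105)
- pointer (a point): tip of the thin dark needle at the +y end of the pusher's yoke, 60 mm above the table; it travels with the pusher, 127 mm to the +y side of the bar's centre and at the same x
- mark_line (a point): the white line of the fill mark, same height and y as the pointer's tip; axes as the dispenser
- mate: bystander: matte grey ceramic mate cup, 86 mm wide, 82 mm tall, standing on the coaster; origin at its underside
- coaster: bystander: round beech coaster, 100 mm across, 9 mm thick; origin at its underside
- bombilla: bystander: steel drinking straw with a spoon-shaped end, 190 mm long along its own x, up to 9 mm thick, lying on the table between the robot and the rack; origin under its middle
- push_dispenser: bystander: flat steel pocket dispenser for sweetener tablets, 36 x 64 x 14 mm, lying on the table; origin at its underside
- lidded_cup: bystander: empty steel cup with a clipped hinged lid, 77 mm wide, 89 mm tall; origin at its underside
- yerba_tin: bystander: round steel tin, 90 mm wide, 125 mm tall; origin at its underside
- tablet_dish: bystander: white ceramic dish, 96 mm wide, 30 mm tall; origin at its underside
There are look-alikes about, which are no part of the job. Leave any green or red look-alike of the part that bears long_a_mid alone.

How it is judged:
By the outcome, as a careful person would: the job done as asked, in the order asked, and still so for the second after the job is handed in, while the arm keeps its last pose, push and grip.
It also fails if it takes over 72 s, if anything falls off the work surface, if the arm or the gripper's body presses on something with over 40 N, if the wrist force passes 120 N, or if a joint passes its speed limit or range.

## Working session

There is one attempt and no reset: what is moved stays moved. The work goes in short steps, Python scripts to look and compute and a tool call to move; the robot and the scene stay as the last step left them, time stands still between calls to the robot, and variables do not carry over. Pictures are saved under pics/ and viewed, and the job is handed in when it is done.

Besides the shell and the picture viewer there is one more tool, called by a JSON object that holds its "op" and its "data", one argument or row to a line. step_arm: Moves the arm, as the interface text tells. Its arguments: {"type":"object","properties":{"increments":{"type":"array"},"grip":{"type":"number"}},"required":["increments"]}

```bash
mkdir -p pics; python3 - <<'E'
from cell import env, imaging
import cv2,pickle
print(env.sense())
for n in ("scene","top"):
    f=imaging.grab_frame(n); pickle.dump(f,open(n+"0.pkl","wb"))
    cv2.imwrite(f"pics/{n}0.png",f["pixels"]); print(n,f["mtx"],f["k1"],f["cam_to_world"])
E
```

```text
{'time_s': 0.0, 'joint_pos': array([-1.32477186,  0.62934262,  0.03843123,  1.51835721, -0.02695184,
        0.99627921, -0.01998339]), 'dq': array([-0.00120292,  0.00079595,  0.000326  , -0.00120095,  0.00045264,
        0.00093395, -0.00102944]), 'tau': array([ 1.86404318e-04, -5.49727678e+01,  1.14408810e+00, -1.86634111e+01,
       -5.19806729e-02,  2.38561764e-02,  1.47735491e-04]), 'tcp_pos': array([199.19550803, 618.03159398, 204.55965909]), 'tcp_rot': array([-3.13972480e+00,  5.82034755e-05,  2.82981998e+00]), 'wrist_force': array([-0.14898753,  0.12456738,  0.39311177]), 'ft_torque': array([ 0.04125741,  0.04863067, -0.04048958]), 'gripper_width': 94.01642315674509}
scene [[464.22410919   0.         282.39649639]
 [  0.         464.22410919 211.55977474]
 [  0.           0.           1.        ]] -0.043605666427227796 [[-4.97654208e-01  7.01546416e-01 -5.10071481e-01  1.19095443e+03]
 [ 8.67250275e-01  3.92459098e-01 -3.06354072e-01  4.66536073e+02]
 [-1.47394081e-02 -5.94818025e-01 -8.03725243e-01  1.13572217e+03]
 [ 0.00000000e+00  0.00000000e+00  0.00000000e+00  1.00000000e+00]]
top [[482.11842465   0.         280.52577784]
 [  0.         482.11842465 202.34261578]
 [  0.           0.           1.        ]] -0.015615542496617871 [[-2.31989236e-02 -9.90329375e-01  1.36782817e-01  3.39291346e+02]
 [-9.99560616e-01  2.04519119e-02 -2.14544583e-02  7.76444205e+01]
 [ 1.84495102e-02 -1.37220438e-01 -9.90368703e-01  1.27547602e+03]
 [ 0.00000000e+00  0.00000000e+00  0.00000000e+00  1.00000000e+00]]
```

View pics/scene0.png

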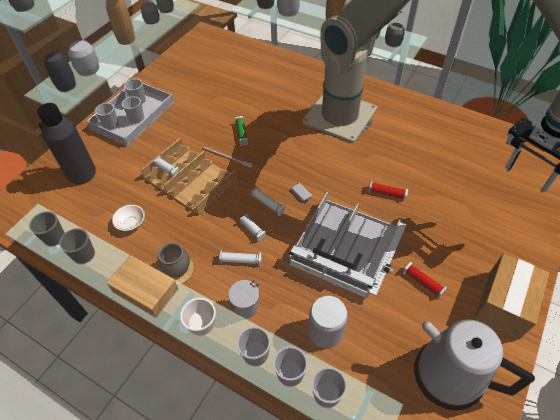

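View pics/top0.png

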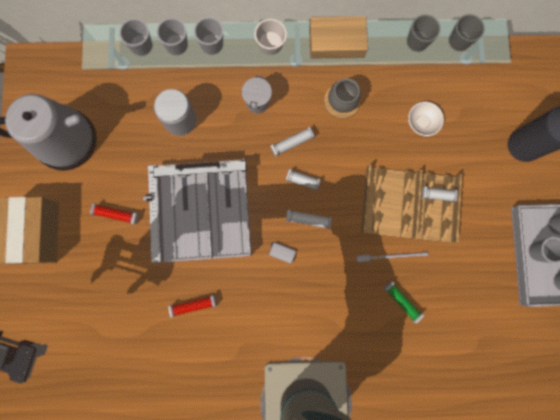

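```bash
cat > h.py <<'E'
import numpy as np,cv2,pickle
from scipy.spatial.transform import Rotation as R
def ray(f,uv):
    uv=np.atleast_2d(np.array(uv,float)); K=f["mtx"];k=f["k1"]
    p=cv2.undistortPoints(uv.reshape(-1,1,2),K,np.array([k,0,0,0,0.])).reshape(-1,2)
    d=np.c_[p,np.ones(len(p))]@f["cam_to_world"][:3,:3].T
    return f["cam_to_world"][:3,3],d
def onz(f,uv,z):
    o,d=ray(f,uv); t=(np.asarray(z)-o[2])/d[:,2]; return o+d*t[:,None]
def tri(fa,ua,fb,ub):
    o1,d1=ray(fa,ua);o2,d2=ray(fb,ub);d1=d1[0]/np.linalg.norm(d1[0]);d2=d2[0]/np.linalg.norm(d2[0])
    s=np.linalg.lstsq(np.c_[d1,-d2],o2-o1,rcond=None)[0]
    a=o1+d1*s[0];b=o2+d2*s[1];return (a+b)/2,np.linalg.norm(a-b)
def proj(f,P):
    P=np.atleast_2d(np.array(P,float));T=np.linalg.inv(f["cam_to_world"])
    q=P@T[:3,:3].T+T[:3,3]
    return cv2.projectPoints(q,np.zeros(3),np.zeros(3),f["mtx"],np.array([f["k1"],0,0,0,0.]))[0].reshape(-1,2)
def crop(f,x0,y0,x1,y1,s,name):
    cv2.imwrite(name,cv2.resize(f["pixels"][y0:y1,x0:x1],None,fx=s,fy=s,interpolation=cv2.INTER_CUBIC))
E
python3 - <<'E'
from h import *
t=pickle.load(open("top0.pkl","rb"));s=pickle.load(open("scene0.pkl","rb"))
crop(t,260,120,345,240,5,"pics/t_tubes.png")
crop(t,355,155,475,250,6,"pics/t_rack.png")
crop(t,140,150,260,270,5,"pics/t_disp.png")
crop(s,135,130,300,275,4.5,"pics/s_tubes.png")
crop(s,280,185,415,300,5,"pics/s_disp.png")
E
```

```text
(no output)
```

View pics/t_tubes.png

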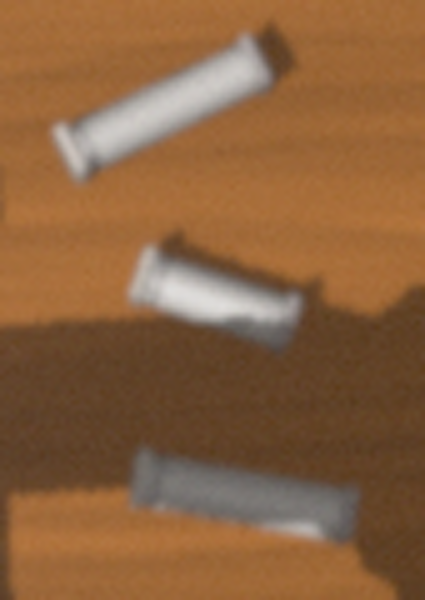

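View pics/t_rack.png

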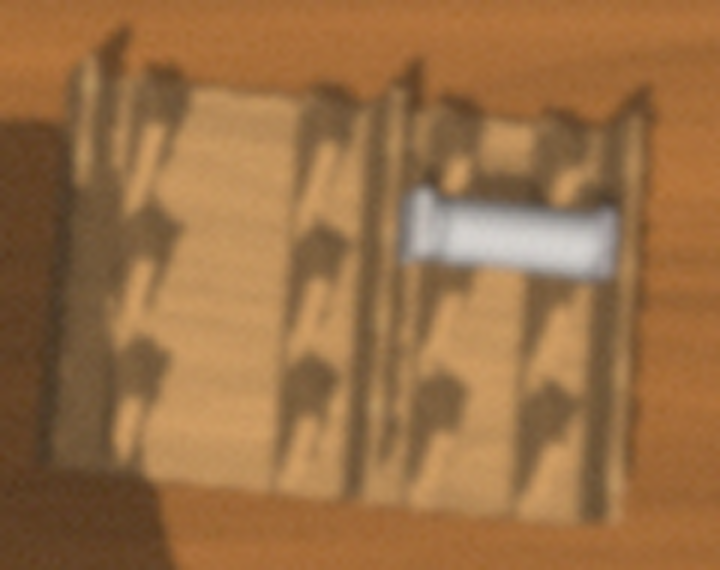

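View pics/t_disp.png

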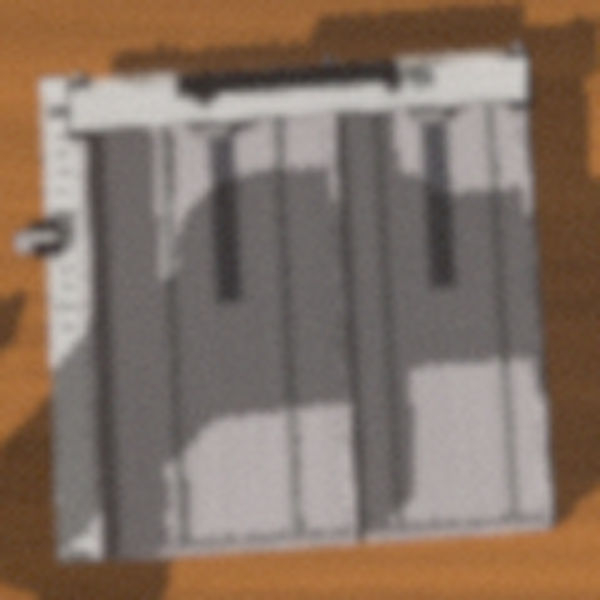

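View pics/s_tubes.png

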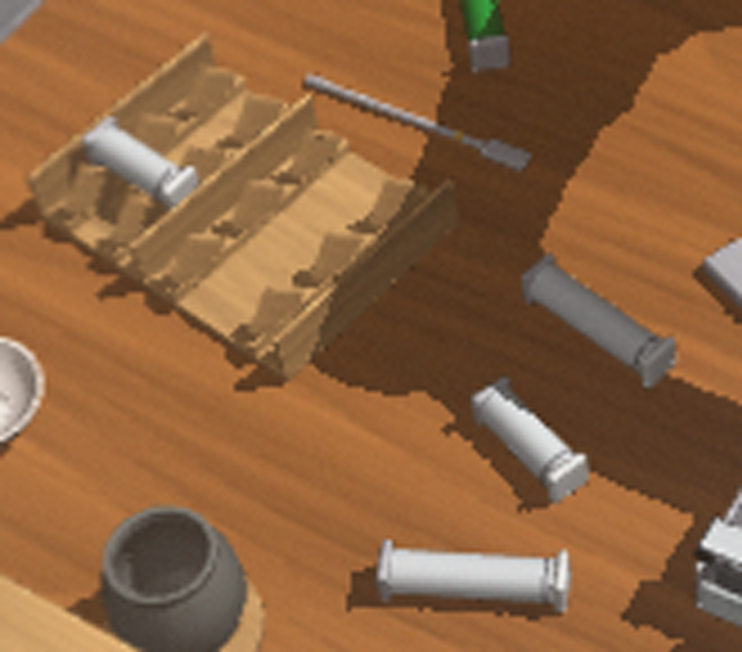

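View pics/s_disp.png

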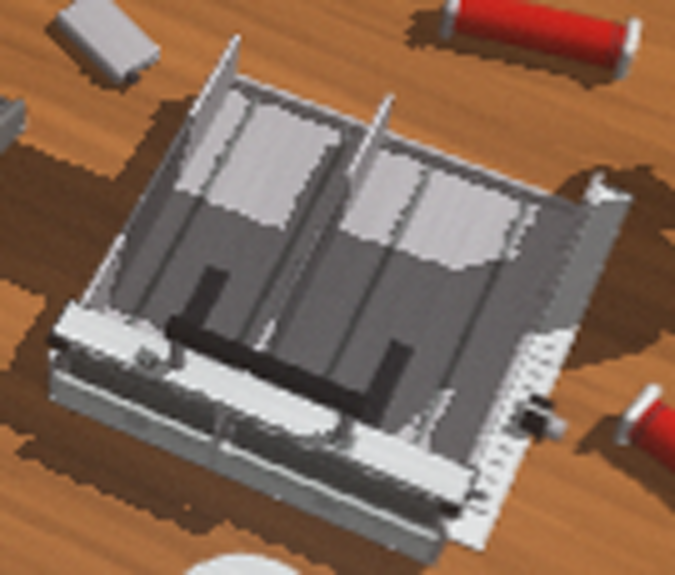

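```bash
python3 - <<'E'
from h import *
t=pickle.load(open("top0.pkl","rb"));s=pickle.load(open("scene0.pkl","rb"))
for f,n,seeds in ((t,'top',[(293,140),(303,180),(309,219),(440,194)]),(s,'scene',[(240,258),(252,228),(267,201),(165,165)])):
    hsv=cv2.cvtColor(f["pixels"],cv2.COLOR_BGR2HSV)
    m=((hsv[...,1]<75)).astype(np.uint8)
    nl,lab=cv2.connectedComponents(m,connectivity=4)
    for sd in seeds:
        l=lab[sd[1],sd[0]]; c=(lab==l).astype(np.uint8)
        cnt=max(cv2.findContours(c,0,2)[0],key=cv2.contourArea)
        r=cv2.minAreaRect(cnt); b=cv2.boxPoints(r)
        # principal axis via ends
        e=sorted([(np.linalg.norm(b[i]-b[(i+1)%4]),i) for i in range(4)])
        i1,i2=e[0][1],e[1][1]
        m1=(b[i1]+b[(i1+1)%4])/2;m2=(b[i2]+b[(i2+1)%4])/2
        z=40 if sd in((440,194),(165,165)) else 15
        P=onz(f,[m1,m2,(m1+m2)/2],z); d=P[1]-P[0]
        print(n,sd,l,c.sum(),np.round(r[0],1),np.round(P[2],1),'len',np.round(np.linalg.norm(d),1),'ang',np.round(np.degrees(np.arctan2(d[1],d[0]))%180,1))
E
```

```text
top (293, 140) 8 478 [292.4 140.8] [679.7  14.5  15. ] len 121.6 ang 115.4
top (303, 180) 19 381 [302.7 179.4] [573.8 -10.2  15. ] len 90.3 ang 71.3
top (309, 219) 24 472 [308.3 218.9] [467.9 -21.7  15. ] len 119.0 ang 78.5
top (440, 194) 20 430 [439.3 193.6] [ 524.3 -364.8   40. ] len 95.4 ang 82.9
scene (240, 258) 38 436 [239.9 257.5] [676.9  15.1  15. ] len 119.6 ang 116.0
scene (252, 228) 35 293 [252.3 226.8] [571.1 -10.3  15. ] len 104.5 ang 68.8
scene (267, 201) 30 338 [267.7 200.3] [464.4 -21.4  15. ] len 129.6 ang 77.2
scene (165, 165) 24 237 [165.3 165.7] [ 520.3 -368.2   40. ] len 104.8 ang 82.0
```

```bash
python3 - <<'E'
from h import *
t=pickle.load(open("top0.pkl","rb"));s=pickle.load(open("scene0.pkl","rb"))
def c(f,x0,y0,x1,y1,k,name):
    im=cv2.resize(f["pixels"][y0:y1,x0:x1],None,fx=k,fy=k,interpolation=cv2.INTER_CUBIC)
    for x in range(x0,x1,10): 
        cv2.line(im,(int((x-x0+.5)*k),0),(int((x-x0+.5)*k),6),(255,0,0),1);cv2.putText(im,str(x),(int((x-x0)*k),16),0,.35,(255,0,0),1)
    for y in range(y0,y1,10): cv2.line(im,(0,int((y-y0+.5)*k)),(6,int((y-y0+.5)*k)),(255,0,0),1);cv2.putText(im,str(y),(8,int((y-y0+.8)*k)),0,.35,(255,0,0),1)
    cv2.imwrite(name,im)
c(s,138,135,240,215,7.5,"pics/s_rack2.png")
c(t,358,158,470,248,7,"pics/t_rack2.png")
E
```

```text
(no output)
```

View pics/s_rack2.png

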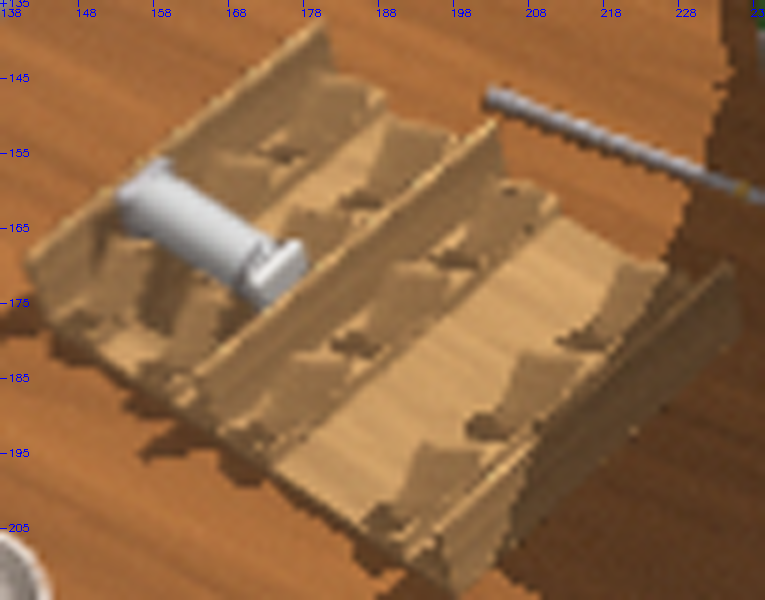

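View pics/t_rack2.png

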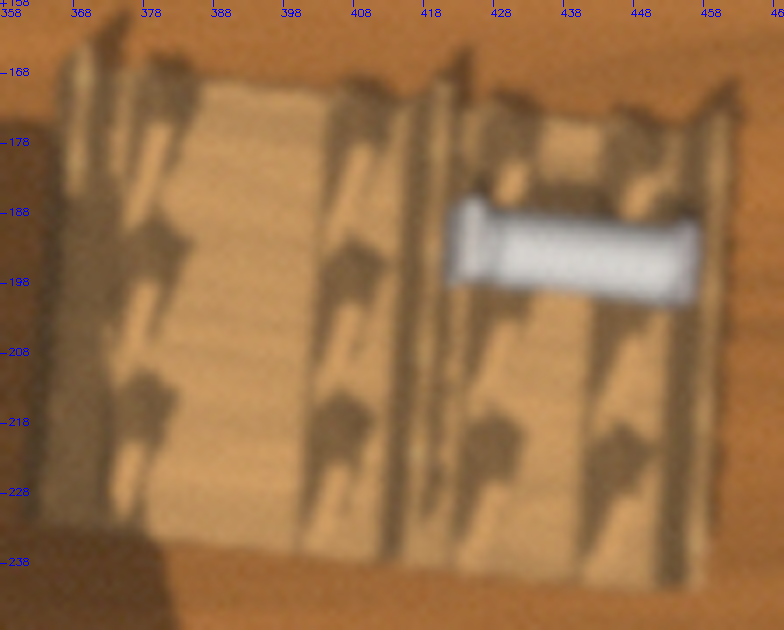

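```bash
python3 - <<'E'
from h import *
t=pickle.load(open("top0.pkl","rb"));s=pickle.load(open("scene0.pkl","rb"))
def q(n,f,x0,y0,k,pts,z):
    for p in pts: print(n,p,np.round(onz(f,[(x0+p[0]/k-.5,y0+p[1]/k-.5)],z)[0],1))
q('scene sh near/far',s,138,135,7.5,[(322,22),(30,258)],46)
q('scene mid near',s,138,135,7.5,[(495,120)],46)
q('scene long near/far',s,138,135,7.5,[(730,262),(420,545)],46)
q('top sh near/far',t,358,158,7,[(698,585),(724,115)],46)
q('top mid far',t,358,158,7,[(442,80)],46)
q('top long far',t,358,158,7,[(82,52)],46)
q('top base near corners z8',t,358,158,7,[(40,528),(305,555),(655,585)],8)
q('scene base far z0',s,138,135,7.5,[(455,597)],0)
# model from seated tube
th=np.radians(-7.2);ux=np.array([np.cos(th),np.sin(th)]);uy=np.array([-ux[1],ux[0]])
E
```

```text
scene sh near/far (322, 22) [ 398.5 -399.3   46. ]
scene sh near/far (30, 258) [ 571.5 -422.1   46. ]
scene mid near (495, 120) [ 410.3 -296.    46. ]
scene long near/far (730, 262) [ 429.6 -161.1   46. ]
scene long near/far (420, 545) [ 613.7 -186.3   46. ]
top sh near/far (698, 585) [ 399.3 -400.7   46. ]
top sh near/far (724, 115) [ 574.5 -423.5   46. ]
top mid far (442, 80) [ 589.8 -317.8   46. ]
top long far (82, 52) [ 603.  -183.1   46. ]
top base near corners z8 (40, 528) [ 428.3 -166.3    8. ]
top base near corners z8 (305, 555) [ 415.9 -266.3    8. ]
top base near corners z8 (655, 585) [ 401.5 -399.     8. ]
scene base far z0 (455, 597) [ 603.8 -185.5    0. ]
```

```bash
cat >> h.py <<'E'
def plan(tgt,yaw_deg,n,start=None,turn_n=None):
    """print rows to go from measured pose to tgt (tool down, tool x at yaw)"""
    from cell import env
    if start is None:
        st=env.sense(); p=st["tcp_pos"].copy(); r=R.from_euler('xyz',st["tcp_rot"])
    else: p,r=start
    rt=R.from_euler('xyz',[np.pi,0,np.radians(yaw_deg)])
    rv=(r.inv()*rt).as_rotvec(); 
    rows=[]; tn=turn_n or n
    for i in range(n):
        d=(np.array(tgt)-p)/(n-i); sh=np.round(r.inv().apply(d)/300,3)
        tu=np.round((r.inv()*rt).as_rotvec()/(tn-i)/np.radians(45),3) if i<tn else np.zeros(3)
        p=p+r.apply(sh*300); r=r*R.from_rotvec(tu*np.radians(45))
        rows.append([float(v)+0 for v in list(sh)+list(tu)])
    print("turn",np.degrees(rv).round(1),"dist",np.linalg.norm(sh*300).round(1))
    for k in range(0,n,12): print(str(rows[k:k+12]).replace(' ',''))
    return p,r
E
python3 -c "
from h import *
s=plan((679,14.7,120),115.5,24,turn_n=12)"
```

```text
turn [-0.1  0.  46.6] dist 32.5
[[-0.089,-0.059,0.012,0.0,0.0,0.086],[-0.093,-0.053,0.012,0.0,0.0,0.086],[-0.096,-0.047,0.012,0.0,0.0,0.086],[-0.099,-0.04,0.012,0.0,0.0,0.086],[-0.102,-0.033,0.012,0.0,0.0,0.087],[-0.104,-0.026,0.012,0.0,0.0,0.086],[-0.105,-0.019,0.012,0.0,0.0,0.087],[-0.106,-0.012,0.012,0.0,0.0,0.086],[-0.107,-0.005,0.012,0.0,0.0,0.087],[-0.107,0.002,0.012,-0.001,0.0,0.086],[-0.107,0.01,0.012,0.0,0.001,0.087],[-0.106,0.017,0.012,-0.001,0.0,0.086]]
[[-0.104,0.024,0.012,0.0,0.0,0.0],[-0.104,0.024,0.012,0.0,0.0,0.0],[-0.104,0.024,0.012,0.0,0.0,0.0],[-0.105,0.024,0.012,0.0,0.0,0.0],[-0.104,0.024,0.011,0.0,0.0,0.0],[-0.105,0.024,0.012,0.0,0.0,0.0],[-0.104,0.024,0.011,0.0,0.0,0.0],[-0.105,0.024,0.012,0.0,0.0,0.0],[-0.104,0.024,0.011,0.0,0.0,0.0],[-0.105,0.024,0.012,0.0,0.0,0.0],[-0.104,0.024,0.011,0.0,0.0,0.0],[-0.105,0.024,0.012,0.0,0.0,0.0]]
```

{"op": "step_arm", "data": {
  "increments": [
    [[-0.09,-0.06,0.0,0,0,0.086],[-0.093,-0.053,0.0,0,0,0.086],[-0.096,-0.047,0.0,0,0,0.086],[-0.1,-0.04,0.0,0,0,0.086],[-0.102,-0.033,0.0,0,0,0.086],[-0.104,-0.026,0.0,0,0,0.086],[-0.105,-0.02,0.0,0,0,0.086],[-0.106,-0.012,0.0,0,0,0.086],[-0.107,-0.005,0.0,0,0,0.086],[-0.107,0.002,0.0,0,0,0.086],[-0.107,0.01,0.0,0,0,0.086],[-0.106,0.017,0.0,0,0,0.086]]
  ],
  "grip": 0.4
}}

```text
time_s: 1.1
tcp_pos: [440.4, 315.4, 205.3]
tcp_rot: [-3.141, 0.0, 2.016]
wrist_force: [0.6, 0.2, 0.3]
gripper_width: 66.0
```

```bash
python3 -c "
from h import *
from cell import env
print(env.sense()['joint_pos'])
s=plan((679,14.7,90),115.5,12)"
```

```text
[-0.85788653  0.48572479  0.2726677   1.82640874 -0.16789549  0.85244018
 -0.0589656 ]
turn [-0.  0.  0.] dist 33.4
[[-0.104,0.024,0.032,0.0,0.0,0.0],[-0.104,0.024,0.032,0.0,0.0,0.0],[-0.104,0.024,0.032,0.0,0.0,0.0],[-0.104,0.024,0.032,0.0,0.0,0.0],[-0.104,0.024,0.032,0.0,0.0,0.0],[-0.104,0.024,0.032,0.0,0.0,0.0],[-0.104,0.024,0.032,0.0,0.0,0.0],[-0.104,0.024,0.032,0.0,0.0,0.0],[-0.104,0.024,0.032,0.0,0.0,0.0],[-0.104,0.023,0.032,0.0,0.0,0.0],[-0.103,0.024,0.032,0.0,0.0,0.0],[-0.104,0.023,0.032,-0.001,0.0,0.0]]
```

{"op": "step_arm", "data": {
  "increments": [
    [[-0.104,0.024,0.02,0,0,0],[-0.104,0.024,0.02,0,0,0],[-0.104,0.024,0.02,0,0,0],[-0.104,0.024,0.02,0,0,0],[-0.104,0.024,0.03,0,0,0],[-0.104,0.024,0.03,0,0,0],[-0.104,0.024,0.03,0,0,0],[-0.104,0.024,0.03,0,0,0],[-0.104,0.024,0.04,0,0,0],[-0.104,0.024,0.04,0,0,0],[-0.103,0.023,0.04,0,0,0],[-0.103,0.023,0.04,0,0,0]]
  ]
}}

```text
time_s: 2.1
tcp_pos: [679.7, 15.9, 96.3]
tcp_rot: [-3.141, -0.001, 2.019]
wrist_force: [0.9, 0.3, 0.0]
gripper_width: 65.9
```

{"op": "step_arm", "data": {
  "increments": [
    [[0,0,0,0,0,0]]
  ]
}}

```text
time_s: 2.18
tcp_pos: [680.7, 8.3, 94.5]
tcp_rot: [-3.138, 0.005, 2.012]
wrist_force: [0.2, -1.3, 0.2]
gripper_width: 65.6
```

```bash
python3 -c "
from h import *
from cell import imaging
s=plan((679,14.7,3),115.5,6)
f=imaging.grab_frame('scene'); crop(f,190,180,300,290,6,'pics/a1.png')"
```

```text
turn [-0.2  0.3 -0.2] dist 15.3
[[0.004,0.001,0.051,-0.001,0.001,-0.001],[0.004,0.001,0.051,-0.001,0.001,-0.001],[0.004,0.001,0.051,-0.001,0.001,-0.001],[0.004,0.001,0.051,-0.001,0.001,-0.001],[0.003,0.0,0.05,0.0,0.001,-0.001],[0.004,0.001,0.051,-0.001,0.001,0.0]]
```

View pics/a1.png

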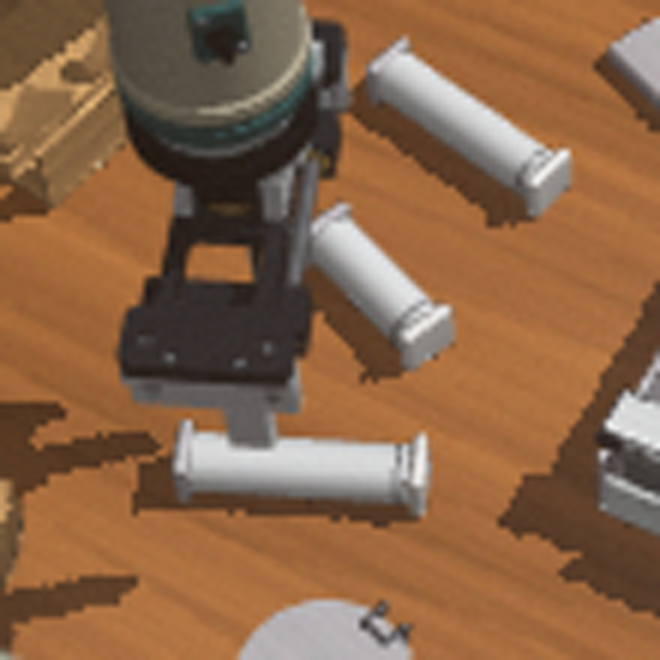

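The crop shows the gripper above tube A (barrel at about crop 300,465), approached from behind. I'll lower it straight down and check that it settles.

{"op": "step_arm", "data": {
  "increments": [
    [[0,0,0.06,0,0,0],[0,0,0.06,0,0,0],[0,0,0.05,0,0,0],[0,0,0.04,0,0,0],[0,0,0.03,0,0,0],[0,0,0.01,0,0,0],[0,0,0,0,0,0],[0,0,0,0,0,0]]
  ]
}}

```text
time_s: 2.9
tcp_pos: [679.7, 17.3, 23.0]
tcp_rot: [3.141, 0.0, 2.019]
wrist_force: [0.7, 0.5, -0.7]
gripper_width: 65.9
```

```bash
python3 -c "
from h import *
from cell import imaging
s=plan((679,14.7,3),115.5,2)
f=imaging.grab_frame('scene'); crop(f,190,180,300,290,6,'pics/a2.png')"
```

```text
turn [0.  0.  0.2] dist 10.3
[[-0.003,-0.003,0.033,0.0,0.0,0.002],[-0.004,-0.003,0.034,0.001,0.0,0.003]]
```

View pics/a2.png

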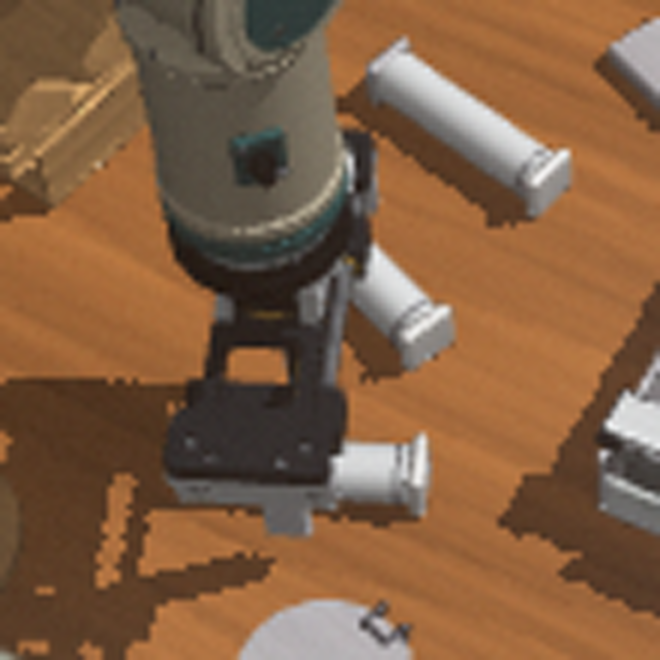

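{"op": "step_arm", "data": {
  "increments": [
    [[-0.003,-0.003,0.033,0,0,0],[-0.003,-0.003,0.033,0,0,0],[0,0,0,0,0,0],[0,0,0,0,0,0]]
  ]
}}

```text
time_s: 3.28
tcp_pos: [677.7, 14.5, 1.7]
tcp_rot: [-3.14, -0.001, 2.019]
wrist_force: [0.4, -0.2, 0.2]
gripper_width: 65.9
```

{"op": "step_arm", "data": {
  "increments": [
    [[0,0,0,0,0,0],[0,0,0,0,0,0],[0,0,0,0,0,0],[0,0,0,0,0,0],[0,0,0,0,0,0]]
  ],
  "grip": -1
}}

```text
time_s: 3.7
tcp_pos: [678.5, 14.8, 2.9]
tcp_rot: [3.141, 0.0, 2.019]
wrist_force: [0.6, -0.9, 0.6]
gripper_width: 35.6
```

{"op": "step_arm", "data": {
  "increments": [
    [[0,0,0,0,0,0],[0,0,0,0,0,0],[0,0,0,0,0,0],[0,0,-0.03,0,0,0],[0,0,-0.06,0,0,0],[0,0,-0.09,0,0,0],[0,0,-0.09,0,0,0],[0,0,-0.08,0,0,0],[0,0,-0.05,0,0,0]]
  ]
}}

```text
time_s: 4.45
tcp_pos: [679.8, 14.5, 126.2]
tcp_rot: [3.138, 0.002, 2.019]
wrist_force: [0.7, -0.0, -0.5]
gripper_width: 27.3
```

```bash
python3 -c "
from h import *
s=plan((537.5,-243.8,122),82.6,12)"
```

```text
turn [ 0.2  0.  33.1] dist 24.4
[[-0.048,-0.067,0.001,0.0,0.0,0.061],[-0.051,-0.064,0.001,0.0,0.0,0.061],[-0.054,-0.062,0.001,0.0,0.0,0.061],[-0.056,-0.059,0.001,0.001,0.0,0.061],[-0.059,-0.056,0.001,0.0,0.0,0.061],[-0.062,-0.054,0.001,0.001,0.0,0.061],[-0.065,-0.051,0.001,0.0,0.0,0.062],[-0.067,-0.047,0.001,0.001,0.0,0.061],[-0.069,-0.044,0.001,0.0,0.0,0.062],[-0.071,-0.041,0.001,0.001,0.0,0.061],[-0.073,-0.037,0.001,0.0,0.0,0.062],[-0.074,-0.034,0.002,0.001,0.0,0.061]]
```

{"op": "step_arm", "data": {
  "increments": [
    [[-0.048,-0.067,0,0,0,0.061],[-0.051,-0.064,0,0,0,0.061],[-0.054,-0.062,0,0,0,0.061],[-0.056,-0.059,0,0,0,0.061],[-0.059,-0.056,0,0,0,0.061],[-0.062,-0.054,0,0,0,0.061],[-0.065,-0.051,0,0,0,0.062],[-0.067,-0.047,0,0,0,0.061],[-0.069,-0.044,0,0,0,0.062],[-0.071,-0.041,0,0,0,0.061],[-0.073,-0.037,0,0,0,0.062],[-0.074,-0.034,0,0,0,0.061]]
  ]
}}

```text
time_s: 5.45
tcp_pos: [535.5, -244.5, 123.3]
tcp_rot: [3.141, -0.0, 1.44]
wrist_force: [-0.2, -0.3, -0.1]
gripper_width: 27.2
```

{"op": "step_arm", "data": {
  "increments": [
    [[0,0,0.02,0,0,0],[0,0,0.02,0,0,0],[0,0,0.02,0,0,0],[0,0,0,0,0,0],[0,0,0,0,0,0],[0,0,0,0,0,0]]
  ]
}}

```text
time_s: 5.95
tcp_pos: [536.8, -242.4, 104.5]
tcp_rot: [-3.142, -0.001, 1.444]
wrist_force: [0.3, 0.4, -0.6]
gripper_width: 26.9
```

```bash
python3 -c "
from h import *
from cell import imaging
s=plan((537.5,-243.8,75),82.6,2)
for n,b in (('scene',(130,110,260,230)),('top',(355,150,475,250))):
  f=imaging.grab_frame(n); crop(f,*b,6,'pics/b_%s.png'%n); pickle.dump(f,open(n+'1.pkl','wb'))"
```

```text
turn [-0.  -0.   0.1] dist 14.7
[[-0.002,0.002,0.049,0.0,0.0,0.001],[-0.002,0.001,0.049,0.0,-0.001,0.002]]
```

View pics/b_scene.png

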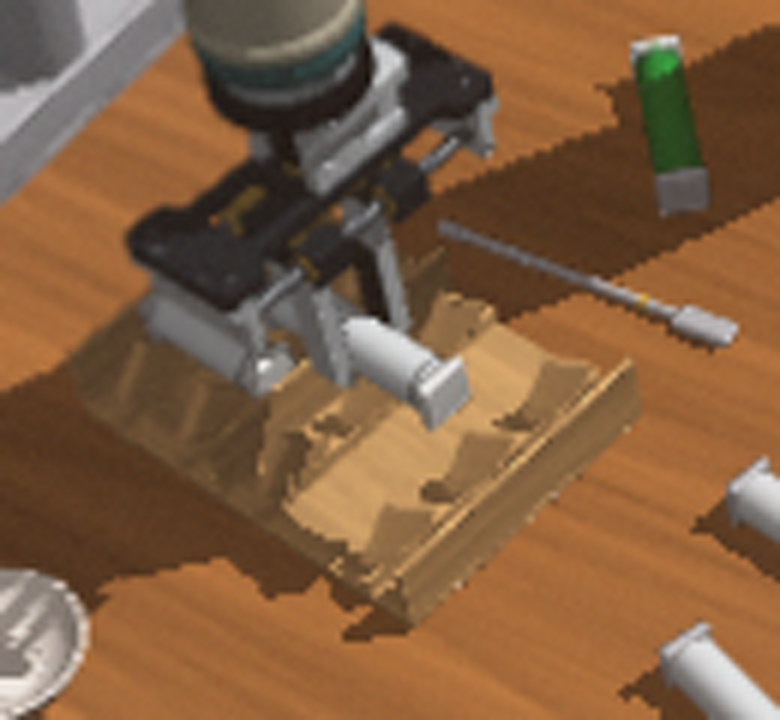

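View pics/b_top.png

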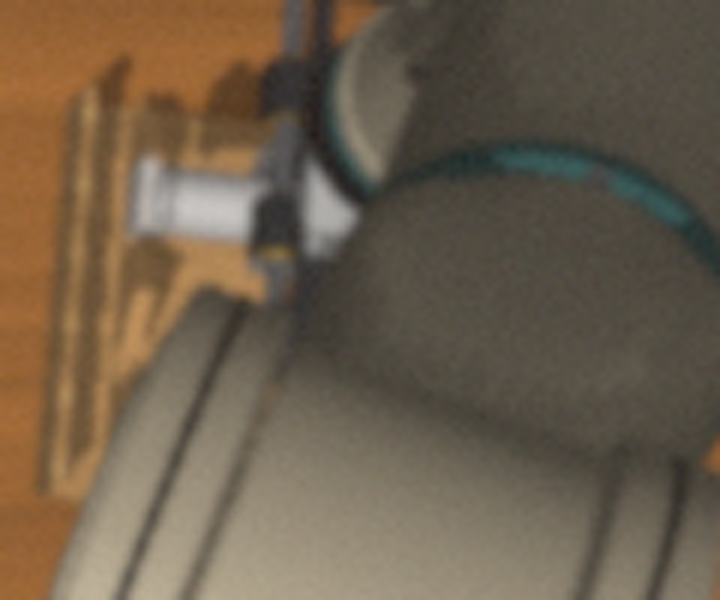

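```bash
python3 -c "
from h import *
t=pickle.load(open('top1.pkl','rb'))
print(onz(t,[(376.2,182.8)],116))
s=pickle.load(open('scene1.pkl','rb'))
print(onz(s,[(130+443/6-.5,110+390/6-.5)],116))
"
```

```text
[[ 542.96237185 -183.25334724  116.        ]]
[[ 539.76859129 -190.58957438  116.        ]]
```

{"op": "step_arm", "data": {
  "increments": [
    [[-0.004,0.003,0.05,0,0,0],[0,0,0.05,0,0,0],[0,0,0.04,0,0,0],[0,0,0.04,0,0,0],[0,0,0.03,0,0,0],[0,0,0.015,0,0,0],[0,0,0.01,0,0,0],[0,0,0,0,0,0],[0,0,0,0,0,0]]
  ]
}}

```text
time_s: 6.8
tcp_pos: [537.1, -245.0, 34.4]
tcp_rot: [3.141, 0.0, 1.442]
wrist_force: [0.5, -0.9, -0.1]
gripper_width: 27.1
```

```bash
python3 -c "
from h import *
from cell import imaging
for n,b in (('scene',(130,110,260,230)),):
  f=imaging.grab_frame(n); crop(f,*b,6,'pics/c_%s.png'%n)"
```

```text
(no output)
```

View pics/c_scene.png

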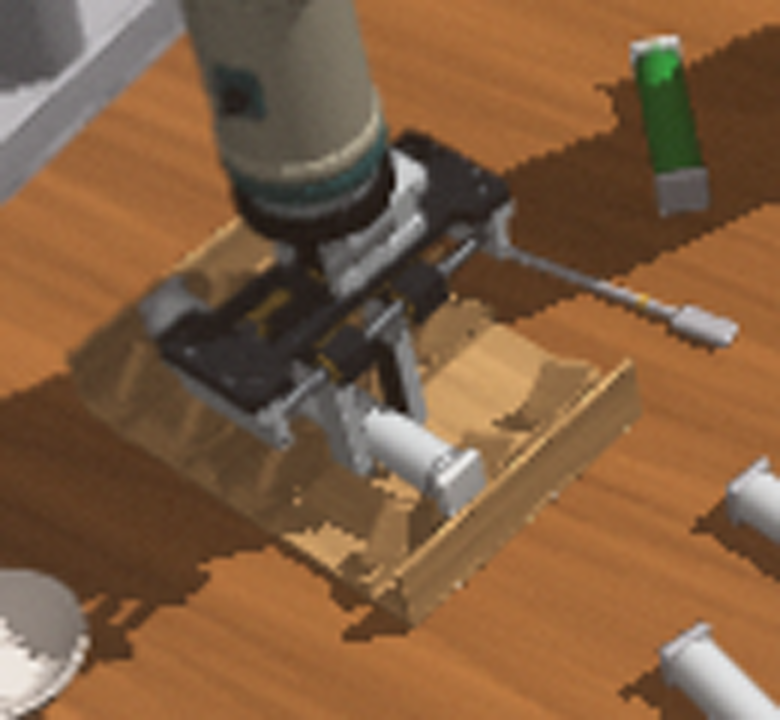

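{"op": "step_arm", "data": {
  "increments": [
    [[0,0,0.01,0,0,0],[0,0,0.007,0,0,0],[0,0,0.003,0,0,0],[0,0,0,0,0,0]]
  ]
}}

```text
time_s: 7.18
tcp_pos: [538.3, -245.3, 28.8]
tcp_rot: [3.139, 0.001, 1.442]
wrist_force: [1.1, 0.3, 2.9]
gripper_width: 27.1
```

{"op": "step_arm", "data": {
  "increments": [
    [[0,0,0,0,0,0],[0,0,0,0,0,0],[0,0,0,0,0,0],[0,0,-0.04,0,0,0],[0,0,-0.08,0,0,0],[0,0,-0.1,0,0,0],[0,0,-0.1,0,0,0],[0,0,-0.05,0,0,0]]
  ],
  "grip": -0.05
}}

```text
time_s: 7.85
tcp_pos: [537.9, -245.8, 143.1]
tcp_rot: [3.138, 0.001, 1.441]
wrist_force: [-0.2, -0.7, -0.2]
gripper_width: 44.8
```

```bash
python3 -c "
from h import *
from cell import imaging
for n,b in (('scene',(130,110,260,230)),):
  f=imaging.grab_frame(n); crop(f,*b,6,'pics/d_%s.png'%n)
s=plan((467,-21.6,110),78,10)"
```

```text
turn [0.4 0.1 4.6] dist 24.0
[[0.071,-0.034,0.011,0.001,0.0,0.01],[0.071,-0.034,0.011,0.001,0.0,0.01],[0.071,-0.035,0.011,0.001,0.0,0.01],[0.07,-0.035,0.011,0.001,0.0,0.01],[0.07,-0.036,0.012,0.001,0.0,0.01],[0.07,-0.036,0.011,0.001,0.0,0.01],[0.07,-0.037,0.012,0.001,0.001,0.011],[0.069,-0.037,0.012,0.001,0.0,0.01],[0.069,-0.038,0.011,0.001,0.001,0.011],[0.069,-0.039,0.012,0.0,0.0,0.01]]
```

View pics/d_scene.png

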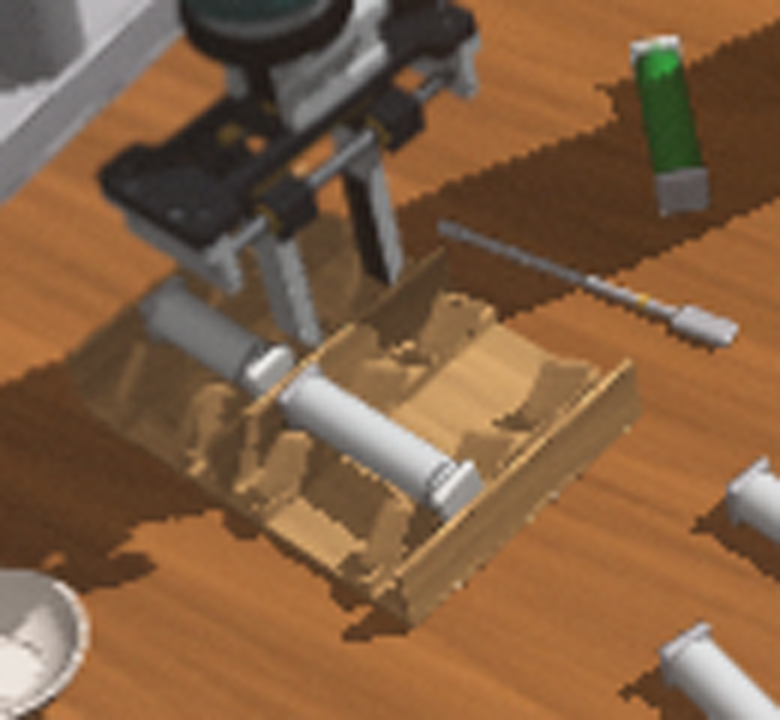

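Tube A is seated at about crop (370,430), in line with the short tube. Next is tube B.

{"op": "step_arm", "data": {
  "increments": [
    [[0.071,-0.034,0.01,0,0,0.01],[0.071,-0.034,0.01,0,0,0.01],[0.071,-0.035,0.01,0,0,0.01],[0.07,-0.035,0.01,0,0,0.01],[0.07,-0.036,0.01,0,0,0.01],[0.07,-0.036,0.01,0,0,0.01],[0.07,-0.037,0.01,0,0,0.01],[0.07,-0.037,0.01,0,0,0.01],[0.069,-0.038,0.01,0,0,0.01],[0.069,-0.038,0.01,0,0,0.01],[0,0,0.04,0,0,0],[0,0,0.04,0,0,0]]
  ],
  "grip": 0.3
}}

```text
time_s: 8.9
tcp_pos: [464.2, -17.7, 85.1]
tcp_rot: [-3.141, -0.001, 1.367]
wrist_force: [0.3, -0.2, -0.0]
gripper_width: 61.2
```

{"op": "step_arm", "data": {
  "increments": [
    [[0,0,0.05,0,0,0],[0,0,0.05,0,0,0],[0,0,0.04,0,0,0],[0,0,0.02,0,0,0],[0,0,0,0,0,0],[0,0,0,0,0,0]]
  ]
}}

```text
time_s: 9.4
tcp_pos: [464.4, -19.8, 37.2]
tcp_rot: [-3.141, 0.0, 1.363]
wrist_force: [-0.4, 1.0, 0.7]
gripper_width: 61.4
```

```bash
python3 -c "
from h import *
from cell import imaging
for n,b in (('scene',(200,130,320,250)),):
  f=imaging.grab_frame(n); crop(f,*b,6,'pics/e_%s.png'%n)
s=plan((467,-21.6,3),78,3)"
```

```text
turn [0.  0.  0.1] dist 11.4
[[-0.001,0.003,0.038,0.0,0.0,0.001],[-0.002,0.003,0.039,0.0,0.0,0.001],[-0.001,0.002,0.038,0.0,0.0,0.0]]
```

View pics/e_scene.png

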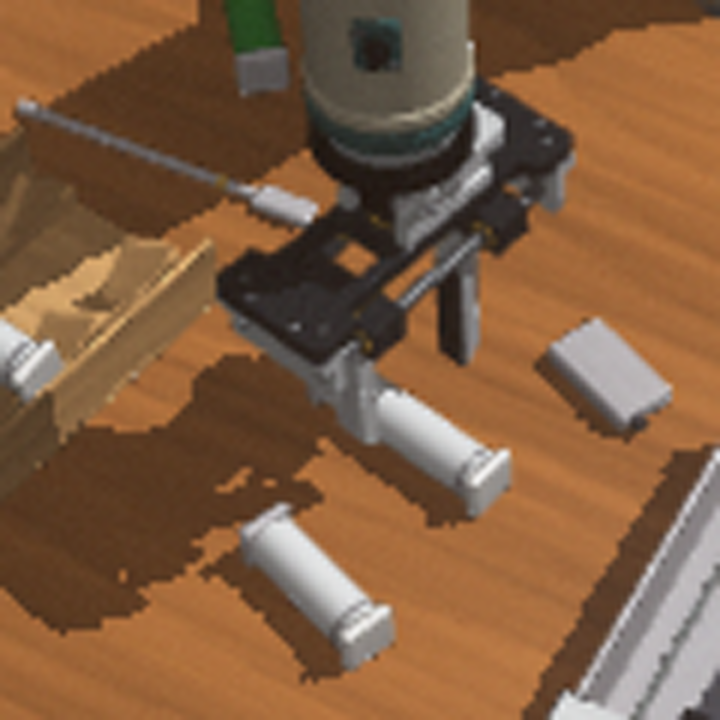

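{"op": "step_arm", "data": {
  "increments": [
    [[-0.001,0.003,0.038,0,0,0],[-0.002,0.003,0.038,0,0,0],[-0.001,0.002,0.026,0,0,0],[0,0,0.01,0,0,0],[0,0,0,0,0,0]]
  ]
}}

```text
time_s: 9.87
tcp_pos: [466.6, -21.4, 3.4]
tcp_rot: [-3.141, 0.0, 1.363]
wrist_force: [-0.6, 0.4, -0.0]
gripper_width: 60.9
```

{"op": "step_arm", "data": {
  "increments": [
    [[0,0,0,0,0,0],[0,0,0,0,0,0],[0,0,0,0,0,0],[0,0,0,0,0,0],[0,0,0,0,0,0],[0,0,0,0,0,0],[0,0,0,0,0,0],[0,0,-0.03,0,0,0],[0,0,-0.07,0,0,0],[0,0,-0.1,0,0,0],[0,0,-0.1,0,0,0],[0,0,-0.1,0,0,0]]
  ],
  "grip": -1
}}

```text
time_s: 10.87
tcp_pos: [465.9, -21.4, 125.1]
tcp_rot: [-3.14, 0.0, 1.363]
wrist_force: [0.4, 0.3, -1.4]
gripper_width: 27.5
```

```bash
python3 -c "
from h import *
s=plan((478,-237.5,120),82.6,10)"
```

```text
turn [-0.1  0.  -4.5] dist 21.7
[[-0.07,0.019,0.002,0.0,0.0,-0.01],[-0.07,0.018,0.002,0.0,0.0,-0.01],[-0.07,0.018,0.002,0.0,0.0,-0.01],[-0.07,0.017,0.002,0.0,0.0,-0.01],[-0.07,0.017,0.001,0.0,0.0,-0.01],[-0.07,0.016,0.002,0.0,0.0,-0.01],[-0.07,0.015,0.001,0.0,0.0,-0.01],[-0.071,0.015,0.002,-0.001,0.0,-0.01],[-0.071,0.015,0.001,0.0,0.0,-0.01],[-0.071,0.014,0.002,-0.001,0.0,-0.01]]
```

{"op": "step_arm", "data": {
  "increments": [
    [[-0.07,0.019,0,0,0,-0.01],[-0.07,0.018,0,0,0,-0.01],[-0.07,0.018,0,0,0,-0.01],[-0.07,0.017,0,0,0,-0.01],[-0.07,0.017,0,0,0,-0.01],[-0.07,0.016,0,0,0,-0.01],[-0.07,0.016,0,0,0,-0.01],[-0.07,0.015,0,0,0,-0.01],[-0.07,0.015,0,0,0,-0.01],[-0.07,0.014,0,0,0,-0.01],[0,0,0.02,0,0,0],[0,0,0.04,0,0,0]]
  ]
}}

```text
time_s: 11.87
tcp_pos: [479.9, -238.6, 106.6]
tcp_rot: [3.139, 0.001, 1.439]
wrist_force: [0.3, 0.4, -1.0]
gripper_width: 27.5
```

{"op": "step_arm", "data": {
  "increments": [
    [[0,0,0.04,0,0,0],[0,0,0.02,0,0,0],[0,0,0.0,0,0,0],[0,0,0,0,0,0],[0,0,0,0,0,0]]
  ]
}}

```text
time_s: 12.28
tcp_pos: [479.8, -236.6, 88.1]
tcp_rot: [3.141, 0.0, 1.442]
wrist_force: [0.9, 0.2, -0.4]
gripper_width: 27.3
```

```bash
python3 -c "
from h import *
from cell import imaging
for n,b in (('scene',(130,110,260,230)),('top',(355,150,475,250))):
  f=imaging.grab_frame(n); crop(f,*b,6,'pics/g_%s.png'%n); pickle.dump(f,open(n+'1.pkl','wb'))
s=plan((478,-236.5,30),82.6,6)"
```

```text
turn [0.1 0.  0. ] dist 9.9
[[0.0,-0.001,0.032,0.0,0.0,0.0],[0.0,-0.001,0.032,0.0,0.0,0.0],[0.0,-0.001,0.032,0.0,0.0,0.0],[0.0,-0.001,0.033,0.0,0.0,0.0],[0.0,-0.001,0.032,0.001,0.0,0.0],[0.0,-0.002,0.033,0.0,0.0,0.001]]
```

View pics/g_scene.png

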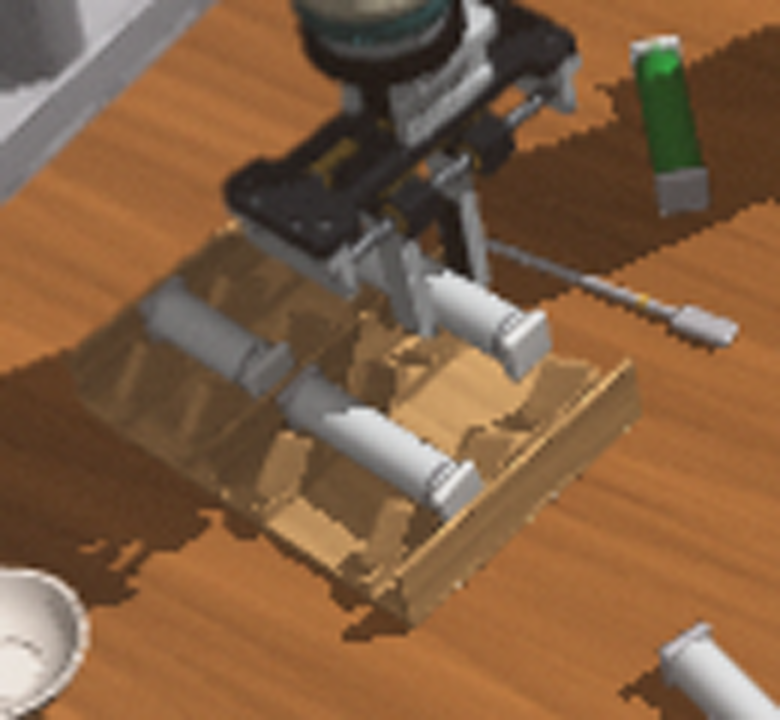

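{"op": "step_arm", "data": {
  "increments": [
    [[0,-0.003,0.04,0,0,0],[0,-0.002,0.05,0,0,0],[0,0,0.04,0,0,0],[0,0,0.03,0,0,0],[0,0,0.02,0,0,0],[0,0,0.012,0,0,0],[0,0,0.005,0,0,0],[0,0,0,0,0,0],[0,0,0,0,0,0]]
  ]
}}

```text
time_s: 13.13
tcp_pos: [479.7, -237.0, 29.1]
tcp_rot: [3.139, 0.001, 1.442]
wrist_force: [2.1, 0.9, 0.0]
gripper_width: 27.6
```

{"op": "step_arm", "data": {
  "increments": [
    [[0,0,0.004,0,0,0],[0,0,0,0,0,0],[0,0,0,0,0,0]]
  ]
}}

```text
time_s: 13.38
tcp_pos: [480.1, -237.1, 28.6]
tcp_rot: [3.138, 0.001, 1.442]
wrist_force: [2.0, 0.4, 6.1]
gripper_width: 27.6
```

{"op": "step_arm", "data": {
  "increments": [
    [[0,0,0,0,0,0],[0,0,0,0,0,0],[0,0,0,0,0,0],[0,0,-0.04,0,0,0],[0,0,-0.08,0,0,0],[0,0,-0.1,0,0,0],[0,0,-0.1,0,0,0],[0,0,-0.05,0,0,0]]
  ],
  "grip": -0.05
}}

```text
time_s: 14.05
tcp_pos: [478.4, -237.3, 140.8]
tcp_rot: [3.14, 0.001, 1.441]
wrist_force: [0.7, -0.7, 0.5]
gripper_width: 44.6
```

```bash
python3 -c "
from h import *
from cell import imaging
for n,b in (('scene',(130,110,260,230)),):
  f=imaging.grab_frame(n); crop(f,*b,6,'pics/i_%s.png'%n)
s=plan((573,-10.2,110),71,10)"
```

```text
turn [ 0.3  0.1 11.6] dist 24.6
[[0.079,0.021,0.011,0.001,0.0,0.026],[0.08,0.019,0.011,0.001,0.0,0.026],[0.08,0.018,0.011,0.001,0.0,0.026],[0.08,0.016,0.011,0.001,0.0,0.026],[0.081,0.015,0.011,0.0,0.0,0.026],[0.081,0.013,0.011,0.001,0.0,0.025],[0.081,0.011,0.01,0.001,0.0,0.026],[0.082,0.01,0.011,0.0,0.001,0.025],[0.082,0.008,0.01,0.001,0.0,0.026],[0.081,0.006,0.011,0.0,0.001,0.025]]
```

View pics/i_scene.png

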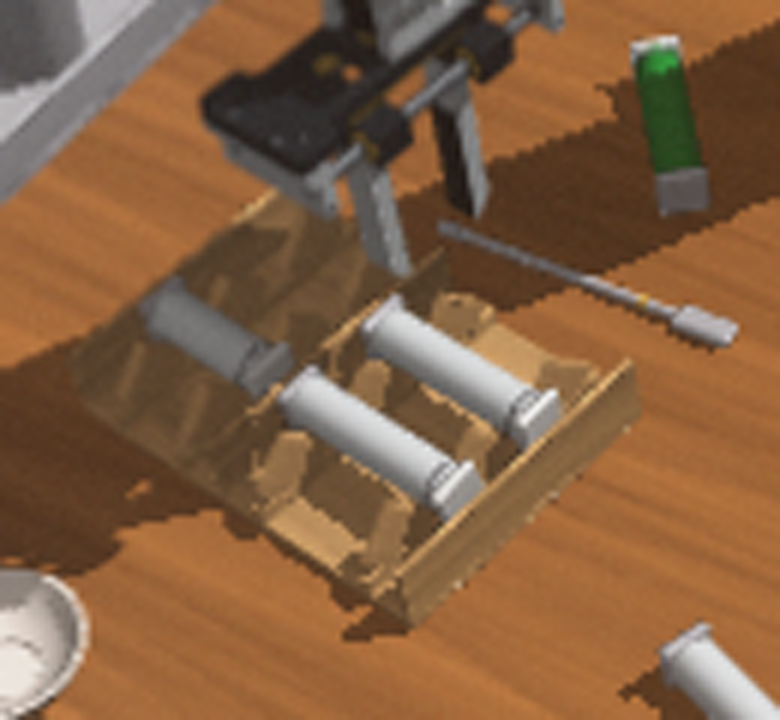

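Both long tubes are seated parallel in the long row, at crop (460,370) and (380,440). The short tube is next.

{"op": "step_arm", "data": {
  "increments": [
    [[0.079,0.021,0.01,0,0,0.026],[0.08,0.019,0.01,0,0,0.026],[0.08,0.018,0.01,0,0,0.026],[0.08,0.016,0.01,0,0,0.026],[0.081,0.015,0.01,0,0,0.026],[0.081,0.013,0.01,0,0,0.026],[0.081,0.011,0.01,0,0,0.026],[0.082,0.01,0.01,0,0,0.025],[0.082,0.008,0.01,0,0,0.025],[0.081,0.006,0.01,0,0,0.025],[0,0,0.03,0,0,0],[0,0,0.05,0,0,0]]
  ],
  "grip": 0.3
}}

```text
time_s: 15.1
tcp_pos: [571.8, -7.2, 83.7]
tcp_rot: [3.141, -0.0, 1.244]
wrist_force: [-0.5, -1.3, 0.4]
gripper_width: 61.1
```

{"op": "step_arm", "data": {
  "increments": [
    [[0,0,0.05,0,0,0],[0,0,0.05,0,0,0],[0,0,0.04,0,0,0],[0,0,0.02,0,0,0],[0,0,0,0,0,0],[0,0,0,0,0,0]]
  ]
}}

```text
time_s: 15.6
tcp_pos: [571.0, -9.4, 36.1]
tcp_rot: [-3.141, 0.0, 1.24]
wrist_force: [1.0, 0.1, 0.6]
gripper_width: 61.4
```

```bash
python3 -c "
from h import *
from cell import imaging
for n,b in (('scene',(200,130,320,250)),):
  f=imaging.grab_frame(n); crop(f,*b,6,'pics/j_%s.png'%n)
s=plan((573,-10.2,3),71,3)"
```

```text
turn [0. 0. 0.] dist 11.4
[[0.0,0.002,0.037,0.0,0.0,0.0],[-0.001,0.002,0.037,0.0,0.0,0.0],[0.0,0.001,0.038,0.001,0.0,0.001]]
```

View pics/j_scene.png

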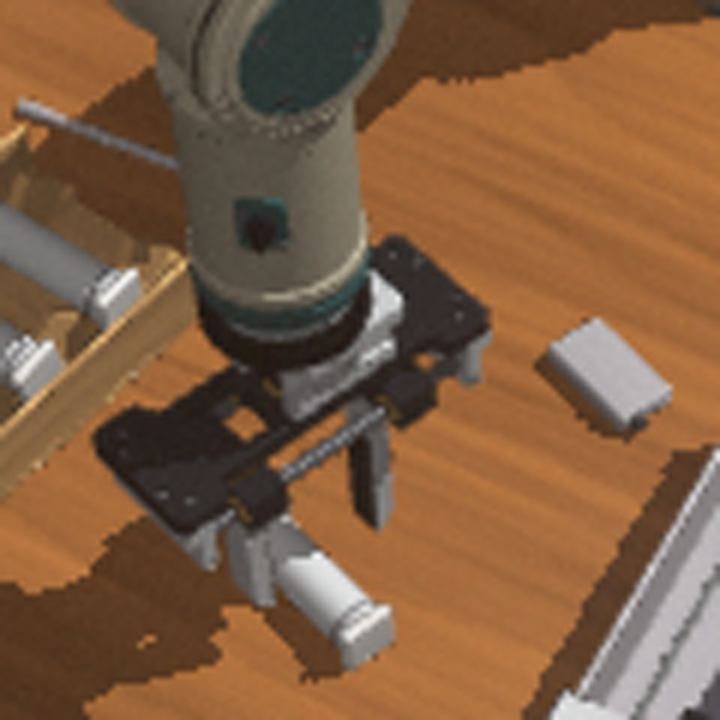

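{"op": "step_arm", "data": {
  "increments": [
    [[0,0.002,0.037,0,0,0],[0,0.002,0.037,0,0,0],[0,0.001,0.026,0,0,0],[0,0,0.01,0,0,0],[0,0,0,0,0,0]]
  ]
}}

```text
time_s: 16.07
tcp_pos: [571.8, -9.4, 2.0]
tcp_rot: [-3.14, 0.001, 1.24]
wrist_force: [-0.4, -0.4, -0.0]
gripper_width: 61.3
```

{"op": "step_arm", "data": {
  "increments": [
    [[0,0,0,0,0,0],[0,0,0,0,0,0],[0,0,0,0,0,0],[0,0,0,0,0,0],[0,0,0,0,0,0],[0,0,0,0,0,0],[0,0,0,0,0,0],[0,0,-0.03,0,0,0],[0,0,-0.07,0,0,0],[0,0,-0.1,0,0,0],[0,0,-0.1,0,0,0],[0,0,-0.1,0,0,0]]
  ],
  "grip": -1
}}

```text
time_s: 17.07
tcp_pos: [572.2, -9.5, 124.9]
tcp_rot: [-3.141, 0.0, 1.24]
wrist_force: [0.7, 0.5, -0.1]
gripper_width: 27.3
```

```bash
python3 -c "
from h import *
s=plan((463,-355.5,120),82.6,12)"
```

```text
turn [ -0.    0.  -11.6] dist 30.4
[[-0.101,0.003,0.001,0.0,0.0,-0.021],[-0.101,0.001,0.001,0.0,0.0,-0.021],[-0.101,-0.001,0.001,0.0,0.0,-0.022],[-0.101,-0.003,0.002,0.0,0.0,-0.021],[-0.101,-0.004,0.001,0.0,0.0,-0.022],[-0.1,-0.006,0.002,0.0,0.0,-0.021],[-0.1,-0.008,0.001,0.0,0.0,-0.022],[-0.1,-0.009,0.002,0.0,0.0,-0.021],[-0.1,-0.011,0.001,0.0,0.0,-0.022],[-0.1,-0.013,0.002,0.0,0.0,-0.021],[-0.1,-0.014,0.001,0.0,0.0,-0.022],[-0.1,-0.016,0.002,-0.001,0.0,-0.021]]
```

{"op": "step_arm", "data": {
  "increments": [
    [[-0.101,0.003,0,0,0,-0.021],[-0.101,0.001,0,0,0,-0.021],[-0.101,-0.001,0,0,0,-0.022],[-0.101,-0.003,0,0,0,-0.021],[-0.101,-0.004,0,0,0,-0.022],[-0.1,-0.006,0,0,0,-0.021],[-0.1,-0.008,0,0,0,-0.022],[-0.1,-0.009,0,0,0,-0.021],[-0.1,-0.011,0,0,0,-0.022],[-0.1,-0.013,0,0,0,-0.021],[-0.1,-0.014,0,0,0,-0.022],[-0.1,-0.016,0,0,0,-0.021]]
  ]
}}

```text
time_s: 18.07
tcp_pos: [462.7, -356.8, 123.8]
tcp_rot: [-3.142, 0.0, 1.443]
wrist_force: [0.4, -0.7, -0.8]
gripper_width: 27.3
```

{"op": "step_arm", "data": {
  "increments": [
    [[0,0,0.03,0,0,0],[0,0,0.03,0,0,0],[0,0,0.03,0,0,0],[0,0,0.02,0,0,0],[0,0,0,0,0,0],[0,0,0,0,0,0]]
  ]
}}

```text
time_s: 18.57
tcp_pos: [463.9, -354.1, 89.7]
tcp_rot: [-3.14, -0.001, 1.444]
wrist_force: [0.2, -0.4, -0.3]
gripper_width: 27.4
```

```bash
python3 -c "
from h import *
from cell import imaging
for n,b in (('scene',(130,110,260,230)),('top',(355,150,475,250))):
  f=imaging.grab_frame(n); crop(f,*b,6,'pics/k_%s.png'%n); pickle.dump(f,open(n+'1.pkl','wb'))
s=plan((463,-355.5,30),82.6,6)"
```

```text
turn [ 0.  -0.   0.1] dist 9.9
[[0.0,-0.001,0.034,0.0,0.0,0.0],[0.0,-0.001,0.033,0.0,0.0,0.0],[-0.001,0.0,0.034,0.0,0.0,0.001],[0.0,-0.001,0.033,0.0,0.0,0.0],[-0.001,0.0,0.034,0.0,0.0,0.001],[0.0,-0.001,0.033,0.0,0.0,0.0]]
```

View pics/k_scene.png

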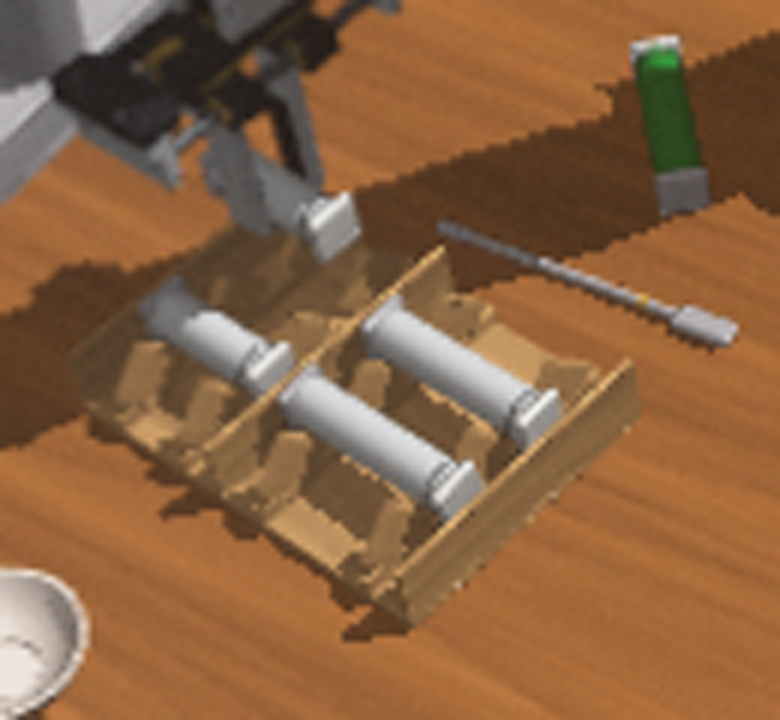

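```bash
python3 -c "
from h import *
s=pickle.load(open('scene1.pkl','rb'))
for p,z in(((335,228),102),((272,365),40),((540,415),40),((456,490),40)):print(onz(s,[(130+p[0]/6-.5,110+p[1]/6-.5)],z).round(1))
"
```

```text
[[ 467.4 -314.1  102. ]]
[[ 521.  -329.3   40. ]]
[[ 480.7 -185.3   40. ]]
[[ 543.  -194.3   40. ]]
```

View pics/k_top.png

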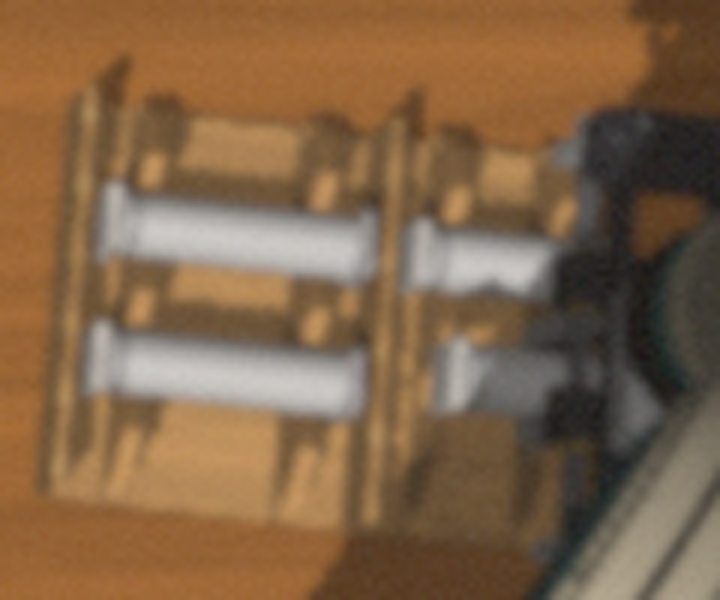

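```bash
python3 -c "
from h import *
s=pickle.load(open('top1.pkl','rb'))
a=np.radians(-7.4);Rm=np.array([[np.cos(a),np.sin(a)],[-np.sin(a),np.cos(a)]])
for p,z in(((436,370),102),((406,253),40),((98,222),40),((376,245),40),((85,357),40),((366,383),40),((391,118),46),((376,510),46)):
  q=onz(s,[(355+p[0]/6-.5,150+p[1]/6-.5)],z)[0]; print(p,q.round(1),(Rm@(q[:2]-[501,-292])).round(1))
"
```

```text
(436, 370) [ 471.9 -309.3  102. ] [-26.6 -20.9]
(406, 253) [ 530.4 -319.9   40. ] [ 32.8 -23.9]
(98, 222) [ 546.8 -185.8   40. ] [ 31.7 111.2]
(376, 245) [ 534.2 -307.    40. ] [ 34.9 -10.6]
(85, 357) [ 487.8 -177.2   40. ] [-27.9 112.1]
(366, 383) [ 473.9 -298.8   40. ] [-26.  -10.3]
(391, 118) [ 589.2 -315.2   46. ] [ 90.5 -11.7]
(376, 510) [ 418.5 -298.    46. ] [-81.  -16.5]
```

{"op": "step_arm", "data": {
  "increments": [
    [[-0.01,-0.003,0.04,0,0,0],[0,0,0.05,0,0,0],[0,0,0.04,0,0,0],[0,0,0.03,0,0,0],[0,0,0.02,0,0,0],[0,0,0.012,0,0,0],[0,0,0.005,0,0,0],[0,0,0,0,0,0],[0,0,0,0,0,0]]
  ]
}}

```text
time_s: 19.42
tcp_pos: [462.5, -358.7, 31.5]
tcp_rot: [3.141, 0.0, 1.442]
wrist_force: [-0.3, 0.6, -0.5]
gripper_width: 27.2
```

{"op": "step_arm", "data": {
  "increments": [
    [[0,0,0.008,0,0,0],[0,0,0.004,0,0,0],[0,0,0,0,0,0],[0,0,0,0,0,0]]
  ]
}}

```text
time_s: 19.75
tcp_pos: [463.8, -359.1, 28.4]
tcp_rot: [3.139, 0.001, 1.442]
wrist_force: [2.5, 0.4, 3.8]
gripper_width: 28.0
```

{"op": "step_arm", "data": {
  "increments": [
    [[0,0,0,0,0,0],[0,0,0,0,0,0],[0,0,0,0,0,0],[0,0,-0.04,0,0,0],[0,0,-0.08,0,0,0],[0,0,-0.1,0,0,0],[0,0,-0.1,0,0,0],[0,0,-0.1,0,0,0],[0,0,-0.1,0,0,0],[0,0,-0.05,0,0,0]]
  ],
  "grip": -0.05
}}

```text
time_s: 20.58
tcp_pos: [463.0, -359.6, 202.9]
tcp_rot: [3.138, 0.002, 1.441]
wrist_force: [0.7, -0.8, 0.8]
gripper_width: 44.9
```

```bash
python3 -c "
from h import *
from cell import imaging
for n,b in (('scene',(130,110,260,230)),):
  f=imaging.grab_frame(n); crop(f,*b,6,'pics/l_%s.png'%n)
f=pickle.load(open('scene0.pkl','rb')); crop(f,320,210,410,300,8,'pics/s_d3.png')
f=pickle.load(open('top0.pkl','rb')); crop(f,140,150,260,220,6.6,'pics/t_d3.png')
"
```

```text
(no output)
```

View pics/l_scene.png

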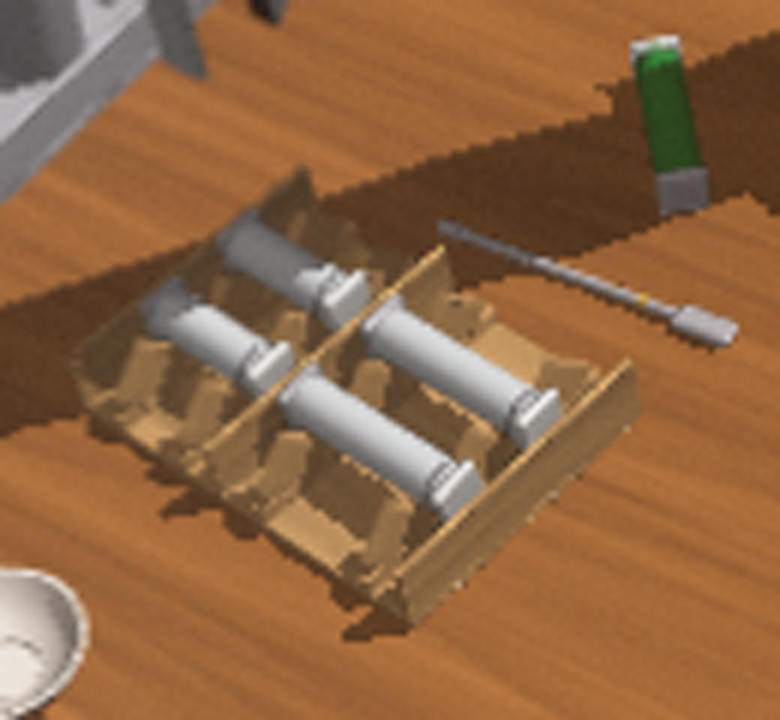

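View pics/s_d3.png

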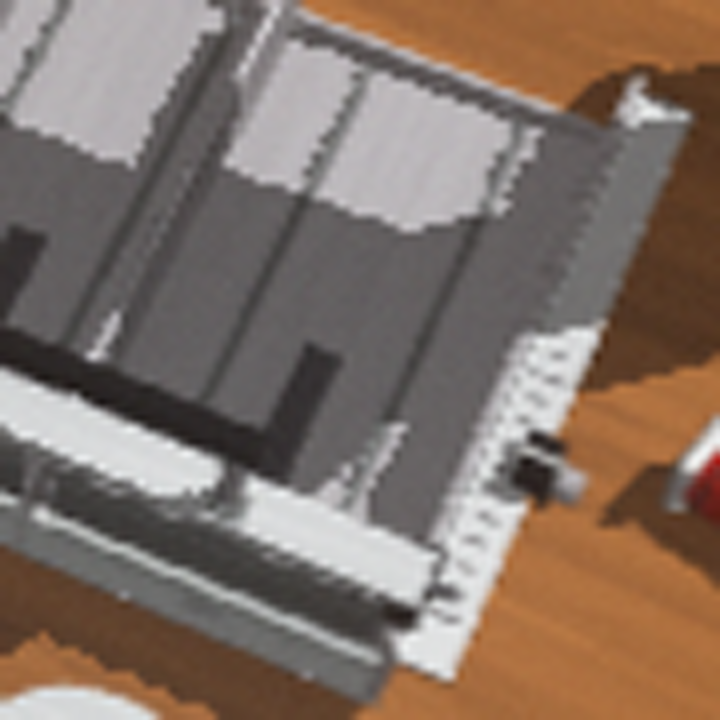

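View pics/t_d3.png

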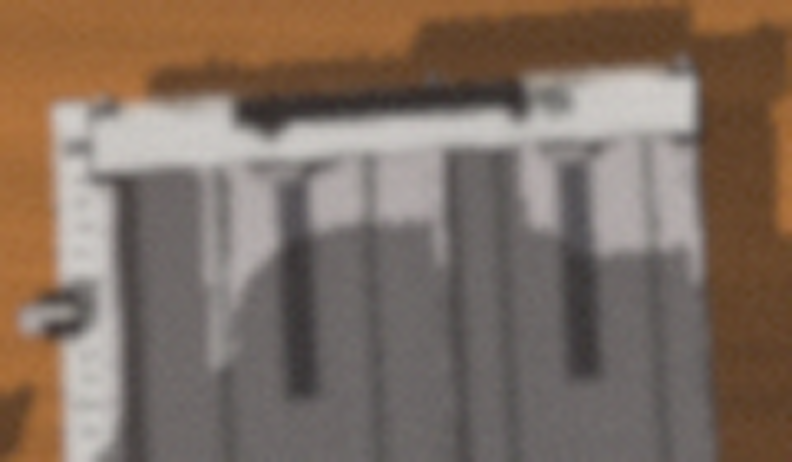

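```bash
python3 - <<'E'
from h import *
t=pickle.load(open("top0.pkl","rb"));s=pickle.load(open("scene0.pkl","rb"))
T=lambda p:(140+p[0]/6.6-.5,150+p[1]/6.6-.5)
S5=lambda p:(280+p[0]/5-.5,185+p[1]/5-.5)
S8=lambda p:(320+p[0]/8-.5,210+p[1]/8-.5)
print('bar top',onz(t,[T((238,113)),T((523,97)),T((380,102))],98).round(1))
print('bar sc',onz(s,[S5((170,322)),S5((380,402)),S5((275,362))],98).round(1))
print('pt',onz(t,[T((78,147))],60).round(1),onz(s,[S8((445,590))],60).round(1))
print('mk',onz(t,[T((75,308))],60).round(1),onz(s,[S8((530,470))],60).round(1))
# rail edge direction
print('rail',onz(t,[T((55,105)),T((65,440))],54).round(1))
# yoke
print('yoke',onz(t,[T((92,172)),T((692,137))],60).round(1))
E
```

```text
bar top [[596.8 310.7  98. ]
 [600.9 203.6  98. ]
 [600.  257.4  98. ]]
bar sc [[598.2 202.9  98. ]
 [588.4 318.9  98. ]
 [593.2 261.6  98. ]]
pt [[592.9 380.   60. ]] [[591.2 380.5  60. ]]
mk [[529.8 380.3  60. ]] [[536.5 387.5  60. ]]
rail [[611.1 390.7  54. ]
 [479.5 384.9  54. ]]
yoke [[583.  374.5  60. ]
 [592.2 142.2  60. ]]
```

```bash
python3 -c "
from h import *
s=plan((597,258,185),92.3,20)"
```

```text
turn [ 0.4  0.3 -9.7] dist 31.9
[[0.105,0.009,0.003,0.0,0.0,-0.011],[0.105,0.01,0.003,0.0,0.0,-0.011],[0.105,0.01,0.003,0.0,0.0,-0.011],[0.105,0.011,0.003,0.0,0.0,-0.011],[0.105,0.012,0.003,0.001,0.0,-0.011],[0.105,0.013,0.003,0.0,0.0,-0.011],[0.104,0.014,0.003,0.001,0.0,-0.011],[0.104,0.015,0.003,0.0,0.0,-0.011],[0.104,0.016,0.003,0.001,0.0,-0.011],[0.104,0.017,0.003,0.0,0.001,-0.011],[0.104,0.018,0.003,0.001,0.0,-0.011],[0.104,0.019,0.003,0.0,0.001,-0.011]]
[[0.104,0.019,0.003,0.001,0.0,-0.01],[0.103,0.02,0.003,0.0,0.001,-0.011],[0.103,0.021,0.003,0.001,0.0,-0.01],[0.103,0.022,0.003,0.0,0.001,-0.011],[0.103,0.023,0.003,0.001,0.0,-0.01],[0.103,0.024,0.003,0.0,0.001,-0.011],[0.102,0.025,0.003,0.001,0.0,-0.01],[0.103,0.026,0.003,0.0,0.001,-0.011]]
```

{"op": "step_arm", "data": {
  "increments": [
    [[0.105,0.009,0.003,0,0,-0.011],[0.105,0.01,0.003,0,0,-0.011],[0.105,0.01,0.003,0,0,-0.011],[0.105,0.011,0.003,0,0,-0.011],[0.105,0.012,0.003,0,0,-0.011],[0.105,0.013,0.003,0,0,-0.011],[0.104,0.014,0.003,0,0,-0.011],[0.104,0.015,0.003,0,0,-0.011],[0.104,0.016,0.003,0,0,-0.011],[0.104,0.017,0.003,0,0,-0.011],[0.104,0.018,0.003,0,0,-0.011],[0.104,0.019,0.003,0,0,-0.011]]
  ],
  "grip": 0.2
}}

```text
time_s: 21.63
tcp_pos: [541.3, 14.2, 187.5]
tcp_rot: [-3.14, 0.0, 1.546]
wrist_force: [0.5, 0.0, -0.5]
gripper_width: 56.5
```

{"op": "step_arm", "data": {
  "increments": [
    [[0.104,0.019,0.003,0,0,-0.01],[0.103,0.02,0.003,0,0,-0.011],[0.103,0.021,0.003,0,0,-0.01],[0.103,0.022,0.003,0,0,-0.011],[0.103,0.023,0.003,0,0,-0.01],[0.103,0.024,0.003,0,0,-0.011],[0.102,0.025,0.003,0,0,-0.01],[0.102,0.026,0.003,0,0,-0.011],[0,0,0,0,0,0],[0,0,0,0,0,0],[0,0,0,0,0,0]]
  ]
}}

```text
time_s: 22.55
tcp_pos: [594.5, 258.6, 180.1]
tcp_rot: [-3.14, 0.002, 1.611]
wrist_force: [-0.1, 0.1, 1.0]
gripper_width: 56.5
```

```bash
python3 -c "
from h import *
from cell import imaging
for n,b in (('scene',(280,170,410,290)),('top',(140,120,260,220))):
  f=imaging.grab_frame(n); crop(f,*b,6,'pics/m_%s.png'%n); pickle.dump(f,open(n+'2.pkl','wb'))
s=plan((598,258,80),92.3,6)"
```

```text
turn [-0.   0.1 -0.1] dist 16.5
[[0.0,0.002,0.056,0.0,0.0,0.0],[0.0,0.002,0.056,0.0,0.0,0.0],[0.0,0.002,0.056,0.0,0.0,-0.001],[0.0,0.001,0.056,0.0,0.001,0.0],[0.0,0.002,0.056,0.0,0.0,-0.001],[0.001,0.001,0.055,-0.001,0.001,0.0]]
```

View pics/m_scene.png

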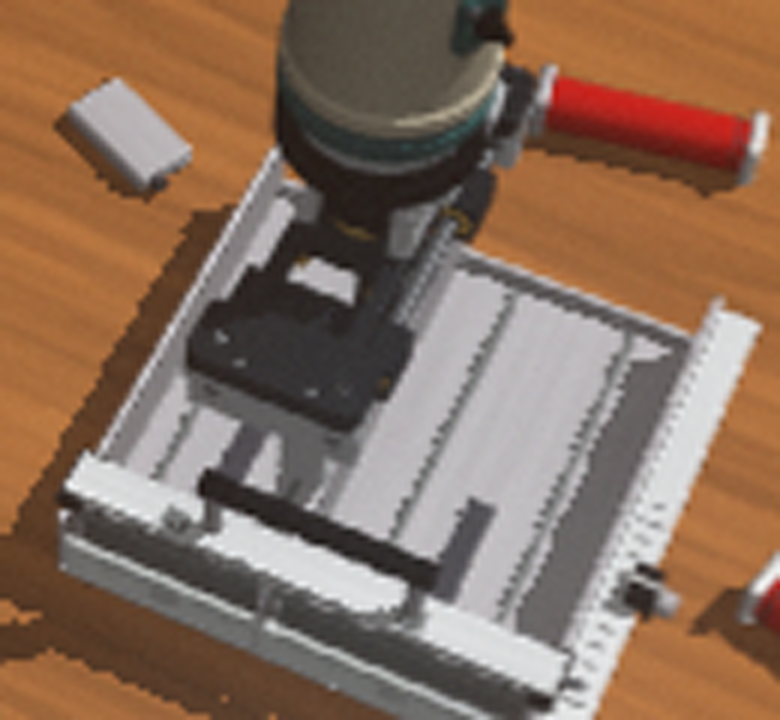

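View pics/m_top.png

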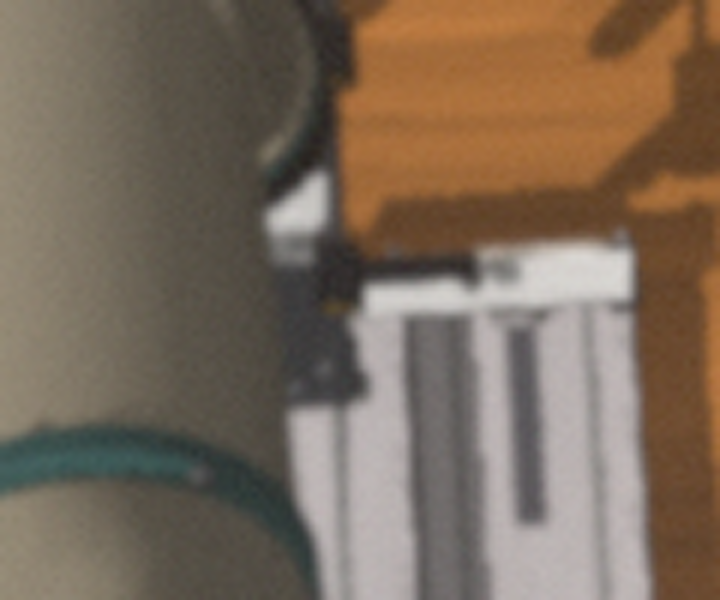

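```bash
python3 -c "
from h import *
s=pickle.load(open('scene2.pkl','rb'))
S=lambda p:(280+p[0]/6-.5,170+p[1]/6-.5)
print(onz(s,[S((203,480)),S((436,574)),S((319,526))],98).round(1))
print('needle',onz(s,[S((572,685))],60).round(1),'mark',onz(s,[S((640,590))],60).round(1))
im=s['pixels'][250:300,370:400]
cv2.imwrite('pics/mk.png',cv2.resize(im,None,fx=12,fy=12,interpolation=cv2.INTER_NEAREST))"
```

```text
[[600.1 203.3  98. ]
 [593.2 311.8  98. ]
 [596.3 257.8  98. ]]
needle [[592.7 380.4  60. ]] mark [[534.8 388.   60. ]]
```

View pics/mk.png

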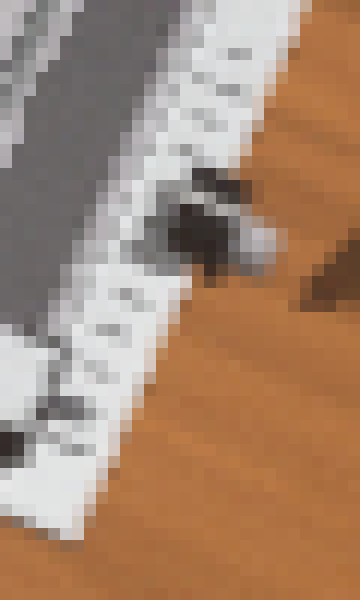

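{"op": "step_arm", "data": {
  "increments": [
    [[0,0.005,0.05,0,0,0],[0,0.004,0.07,0,0,0],[0,0,0.07,0,0,0],[0,0,0.07,0,0,0],[0,0,0.05,0,0,0],[0,0,0.02,0,0,0],[0,0,0,0,0,0],[0,0,0,0,0,0]]
  ]
}}

```text
time_s: 23.32
tcp_pos: [598.3, 259.2, 82.2]
tcp_rot: [3.141, 0.0, 1.61]
wrist_force: [0.0, -0.3, 0.3]
gripper_width: 56.5
```

```bash
python3 -c "
from h import *
from cell import imaging
for n,b in (('scene',(280,170,410,290)),):
  f=imaging.grab_frame(n); crop(f,*b,6,'pics/n_%s.png'%n)
t=pickle.load(open('top0.pkl','rb'))
cv2.imwrite('pics/mkt.png',cv2.resize(t['pixels'][160:210,138:180],None,fx=12,fy=12,interpolation=cv2.INTER_NEAREST))
"
```

```text
(no output)
```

View pics/n_scene.png

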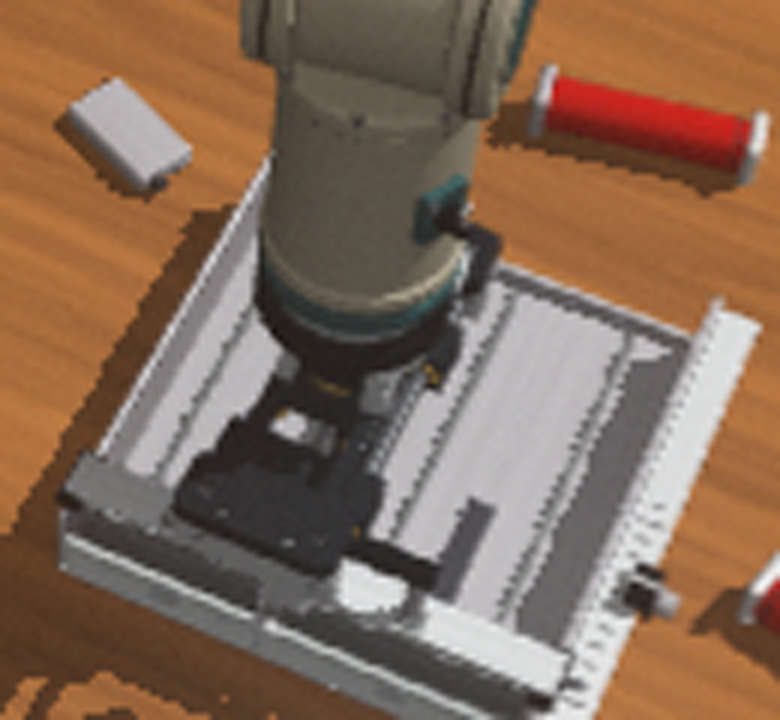

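View pics/mkt.png

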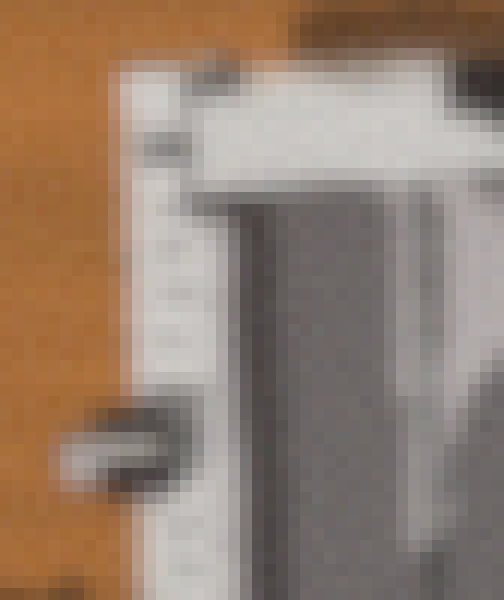

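{"op": "step_arm", "data": {
  "increments": [
    [[0,0,0.007,0,0,0],[0,0,0,0,0,0],[0,0,0,0,0,0],[0,0,0,0,0,0],[0,0,0,0,0,0],[0,0,0,0,0,0],[0,0,0,0,0,0],[0,0,0,0,0,0],[0,0,0,0,0,0],[0,0,0,0,0,0]]
  ],
  "grip": -1
}}

```text
time_s: 24.2
tcp_pos: [599.4, 260.1, 79.7]
tcp_rot: [3.138, -0.0, 1.612]
wrist_force: [5.4, 0.7, -2.8]
gripper_width: 11.0
```

```bash
python3 - <<'E'
from h import *
t=pickle.load(open("top0.pkl","rb"));s=pickle.load(open("scene2.pkl","rb"))
a=np.radians(2.3);ux=np.array([np.cos(a),np.sin(a)])
for n,f,nd,mk in (('t',t,(151.3,171.8),(148.3,196.6)),('s',s,(374.5,283.5),(387.8,266.2))):
    p,q=onz(f,[nd,mk],60); print(n,p.round(1),q.round(1),'pull',((p-q)[:2]@ux).round(1))
# other candidates: pixel sensitivity
E
```

```text
t [592.9 380.1  60. ] [528.8 386.8  60. ] pull 63.7
s [592.7 379.4  60. ] [528.1 389.8  60. ] pull 64.1
```

{"op": "step_arm", "data": {
  "increments": [
    [[0,-0.01,0,0,0,0],[0,-0.02,0,0,0,0],[0,-0.03,0,0,0,0],[0,-0.035,0,0,0,0],[0,-0.035,0,0,0,0],[0,-0.03,0,0,0,0],[0,-0.02,0,0,0,0],[0,-0.01,0,0,0,0],[0,0,0,0,0,0],[0,0,0,0,0,0]]
  ]
}}

```text
time_s: 25.03
tcp_pos: [543.1, 257.4, 79.7]
tcp_rot: [3.137, 0.0, 1.611]
wrist_force: [5.9, 0.6, -5.0]
gripper_width: 10.7
```

```bash
python3 - <<'E'
from h import *
from cell import env,imaging
print(env.sense()['tcp_pos'],env.sense()['wrist_force'])
f=imaging.grab_frame('scene'); pickle.dump(f,open('scene3.pkl','wb')); crop(f,280,170,410,290,6,'pics/p_scene.png')
cv2.imwrite('pics/p_mk.png',cv2.resize(f['pixels'][245:290,365:405],None,fx=14,fy=14,interpolation=cv2.INTER_NEAREST))
f=imaging.grab_frame('top'); pickle.dump(f,open('top3.pkl','wb')); cv2.imwrite('pics/p_mt.png',cv2.resize(f['pixels'][160:215,138:185],None,fx=10,fy=10,interpolation=cv2.INTER_NEAREST))
E
```

```text
[543.10445146 257.35910208  79.70731647] [ 5.90908711  0.63771156 -5.03935849]
```

View pics/p_scene.png

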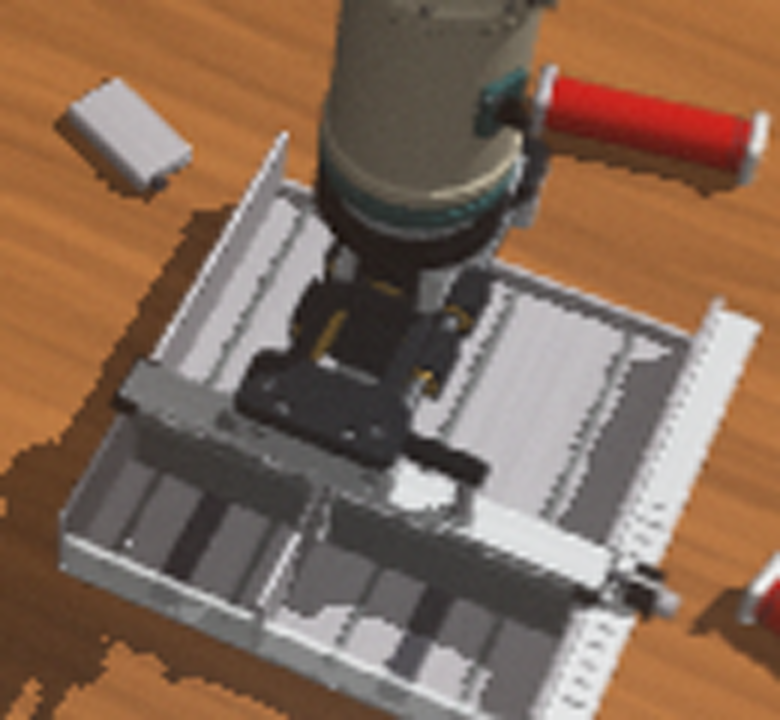

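View pics/p_mk.png

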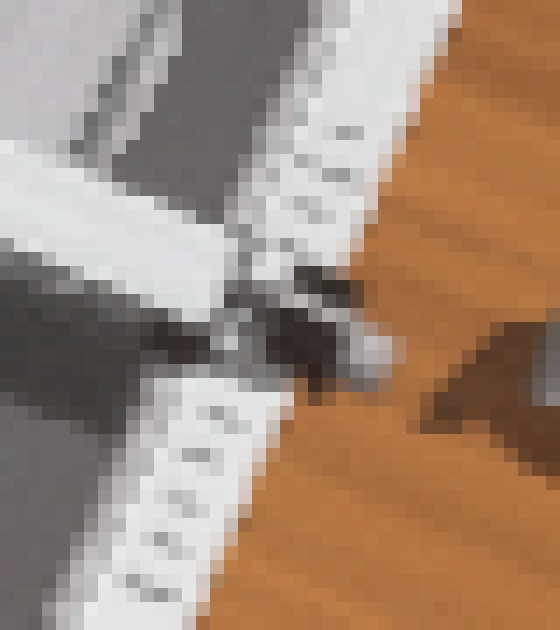

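View pics/p_mt.png

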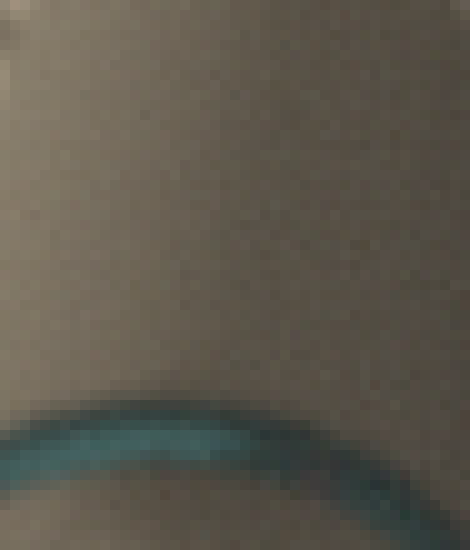

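The picture shows the needle at p_mk (255,298), just short of the clip's white line at about (315,303). One image row is 3–4 mm here, so I'll read it from profiles along the rail.

```bash
python3 - <<'E'
from h import *
a=np.radians(2.3);ux=np.array([np.cos(a),np.sin(a)]);uy=np.array([-ux[1],ux[0]])
o=np.array([598.,258.])
xs=np.arange(15,-95,-.25); ys=np.arange(110,142,.25)
ims=[]
for n in ('top0','scene0','scene3'):
    f=pickle.load(open(n+'.pkl','rb'))
    X,Y=np.meshgrid(xs,ys,indexing='ij')
    P=o+X[...,None]*ux+Y[...,None]*uy
    P=np.concatenate([P,np.full(P.shape[:2]+(1,),60.)],-1).reshape(-1,3)
    uv=proj(f,P).reshape(X.shape+(2,)).astype(np.float32)
    im=cv2.remap(f['pixels'],uv[...,0],uv[...,1],cv2.INTER_CUBIC)
    np.save('pl_'+n,im)
    im=cv2.resize(im,None,fx=1.8,fy=1.3)
    for k in range(10,-95,-10): cv2.putText(im,str(k),(0,int((15-k)*4*1.3)),0,.35,(0,0,255),1)
    ims.append(im); print(im.shape)
cv2.imwrite('pics/rect.png',np.hstack(ims))
E
```

```text
(572, 230, 3)
(572, 230, 3)
(572, 230, 3)
```

View pics/rect.png

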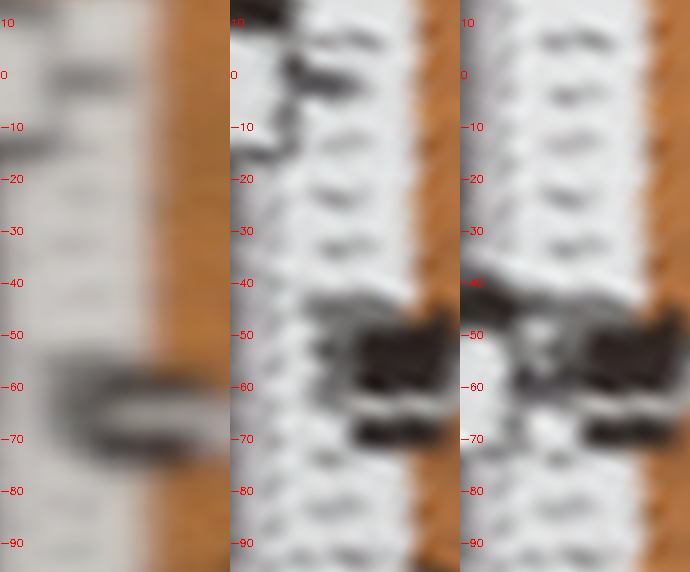

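```bash
python3 - <<'E'
import numpy as np
xs=np.arange(15,-95,-.25); ys=np.arange(110,142,.25)
def g(n,y0,y1):
    im=np.load('pl_'+n+'.npy').astype(float).mean(-1)
    return im[:,(ys>=y0)&(ys<=y1)].mean(1)
def pk(p,lo,hi,sgn):
    m=(xs<=hi)&(xs>=lo); v=sgn*p[m]; x=xs[m]; w=v-np.maximum(np.linspace(v[0],v[-1],len(v)),0) if 0 else v-v.min()
    i=v.argmax(); w=np.clip(v-(v.max()+np.median(v))/2,0,None); return round(x[i],2),round((x*w).sum()/w.sum(),2)
for n,cols in (('top0',[(120,123),(123,126),(126,129)]),('scene0',[(120,123),(122,125),(124,127)])):
    for c in cols: print(n,'needle',c,pk(g(n,*c),-7,6,-1))
for n in ('top0','scene0','scene3'):
    for c in [(126,129),(128,131),(130,133),(132,136)]: print(n,'line',c,pk(g(n,*c),-70,-56,1))
for c in [(117,119),(119,121),(121,123),(123,125)]: print('scene3 needle',c,pk(g('scene3',*c),-64,-50,-1))
E
```

```text
top0 needle (120, 123) (np.float64(-0.5), np.float64(-0.43))
top0 needle (123, 126) (np.float64(-0.5), np.float64(-0.54))
top0 needle (126, 129) (np.float64(-0.5), np.float64(-0.58))
scene0 needle (120, 123) (np.float64(-0.75), np.float64(-0.72))
scene0 needle (122, 125) (np.float64(-1.0), np.float64(-1.13))
scene0 needle (124, 127) (np.float64(-1.5), np.float64(-1.41))
top0 line (126, 129) (np.float64(-64.75), np.float64(-64.76))
top0 line (128, 131) (np.float64(-64.75), np.float64(-64.74))
top0 line (130, 133) (np.float64(-64.75), np.float64(-64.75))
top0 line (132, 136) (np.float64(-64.75), np.float64(-64.8))
scene0 line (126, 129) (np.float64(-62.75), np.float64(-62.9))
scene0 line (128, 131) (np.float64(-63.0), np.float64(-63.05))
scene0 line (130, 133) (np.float64(-63.25), np.float64(-63.27))
scene0 line (132, 136) (np.float64(-62.75), np.float64(-62.88))
scene3 line (126, 129) (np.float64(-62.75), np.float64(-62.93))
scene3 line (128, 131) (np.float64(-63.0), np.float64(-63.02))
scene3 line (130, 133) (np.float64(-63.25), np.float64(-63.24))
scene3 line (132, 136) (np.float64(-62.75), np.float64(-62.86))
scene3 needle (117, 119) (np.float64(-58.25), np.float64(-58.1))
scene3 needle (119, 121) (np.float64(-58.25), np.float64(-58.7))
scene3 needle (121, 123) (np.float64(-58.75), np.float64(-59.03))
scene3 needle (123, 125) (np.float64(-57.75), np.float64(-57.6))
```

{"op": "step_arm", "data": {
  "increments": [
    [[0,-0.008,0,0,0,0],[0,-0.008,0,0,0,0],[0,-0.004,0,0,0,0],[0,0,0,0,0,0],[0,0,0,0,0,0],[0,0,0,0,0,0]]
  ]
}}

```text
time_s: 25.63
tcp_pos: [537.6, 257.1, 79.7]
tcp_rot: [3.137, 0.0, 1.611]
wrist_force: [6.4, -0.0, -5.3]
gripper_width: 11.0
```

```bash
cat > look.py <<'E'
from h import *
from cell import env,imaging
a=np.radians(2.3);ux=np.array([np.cos(a),np.sin(a)]);uy=np.array([-ux[1],ux[0]]);o=np.array([598.,258.])
xs=np.arange(-35,-90,-.125); ys=np.arange(110,142,.25)
X,Y=np.meshgrid(xs,ys,indexing='ij')
P=o+X[...,None]*ux+Y[...,None]*uy
P=np.concatenate([P,np.full(P.shape[:2]+(1,),60.)],-1).reshape(-1,3)
ims=[]
for n in range(3):
    f=imaging.grab_frame('scene')
    uv=proj(f,P).reshape(X.shape+(2,)).astype(np.float32)
    ims.append(cv2.remap(f['pixels'],uv[...,0],uv[...,1],cv2.INTER_CUBIC).astype(float))
pickle.dump(f,open('scene4.pkl','wb'))
im=np.mean(ims,0); g=im.mean(-1)
import sys
big=cv2.resize(im.astype(np.uint8),None,fx=4.5,fy=1.3)
for k in range(-40,-90,-10): cv2.putText(big,str(k),(0,int((-35-k)*8*1.3)),0,.4,(0,0,255),1)
cv2.imwrite('pics/'+sys.argv[1]+'.png',big)
cv2.imwrite('pics/'+sys.argv[1]+'_raw.png',cv2.resize(f['pixels'][245:290,365:405],None,fx=14,fy=14,interpolation=cv2.INTER_NEAREST))
st=env.sense(); print(st['time_s'],st['tcp_pos'],st['wrist_force'],st['gripper_width'])
E
python3 look.py q1
```

```text
25.7833 [537.61695923 257.10545663  79.70060667] [ 7.08095095  0.79208104 -5.48672703] 11.080929159754609
```

View pics/q1.png

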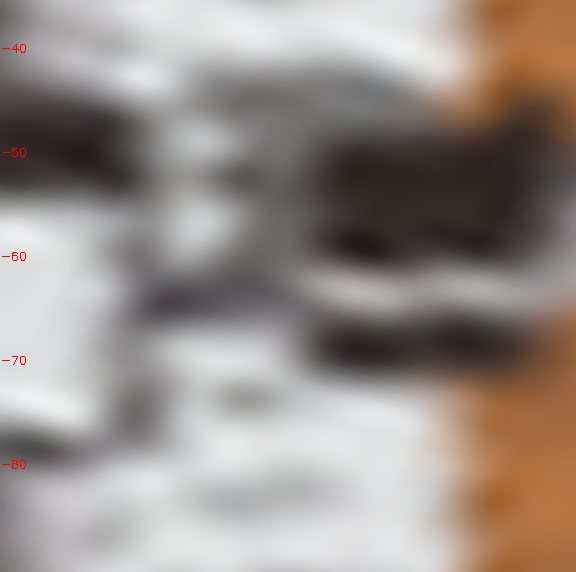

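View pics/q1_raw.png

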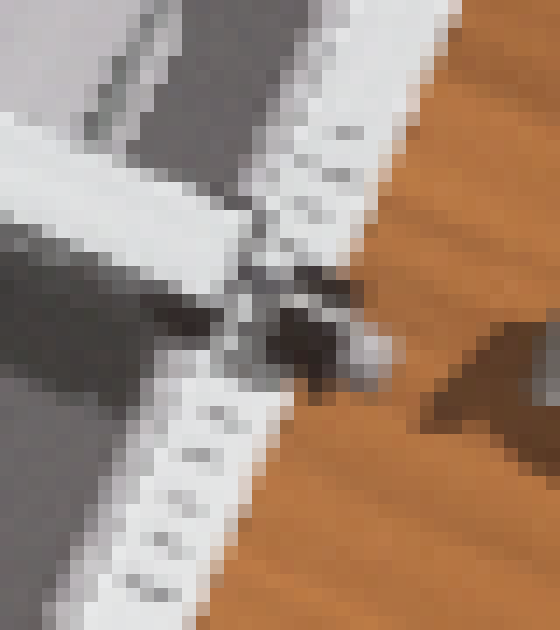

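{"op": "step_arm", "data": {
  "increments": [
    [[0,-0.002,0,0,0,0],[0,0,0,0,0,0],[0,0,0,0,0,0],[0,0,0,0,0,0]]
  ]
}}

```text
time_s: 26.12
tcp_pos: [537.3, 257.1, 79.7]
tcp_rot: [3.136, 0.0, 1.611]
wrist_force: [6.8, 1.2, -4.7]
gripper_width: 10.8
```

```bash
python3 look.py q2; python3 -c "
import pickle,cv2
from cell import imaging
f=pickle.load(open('scene4.pkl','rb'));cv2.imwrite('pics/final.png',f['pixels'])
cv2.imwrite('pics/finaltop.png',imaging.grab_frame('top')['pixels'])"
```

```text
26.2667 [537.31364055 257.08221702  79.71197861] [ 7.74879611  0.91273786 -5.12347542] 11.192045244712652
```

View pics/q2.png

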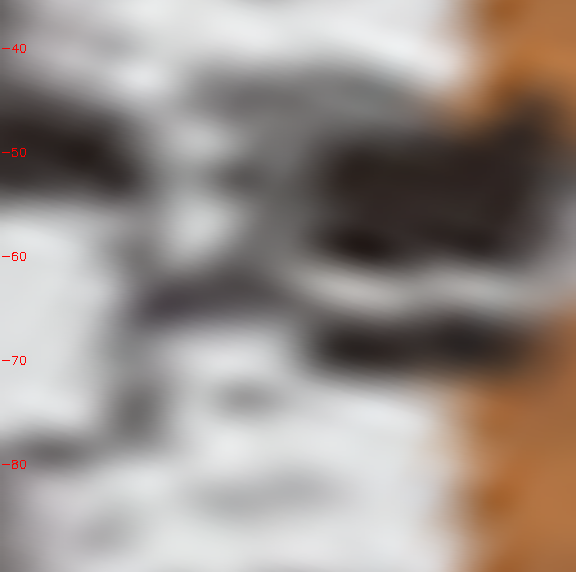

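View pics/final.png

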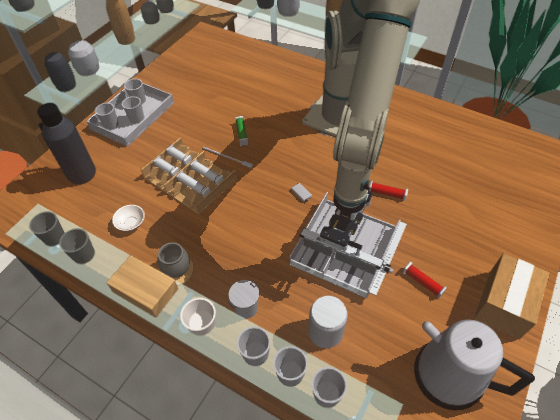

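View pics/finaltop.png

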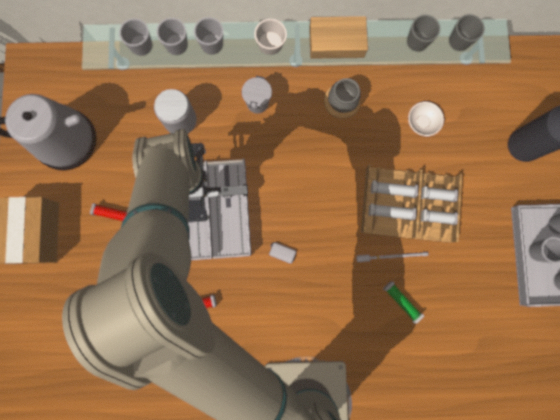

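```bash
python3 -c "
from cell import env
print(env.sign_off()); print(env.sense()['time_s'])"
```

```text
the job is handed in; nothing more can be done
None
the job is handed in; nothing more can be done
```

The dispenser is ready to load. All three loose tubes are in the rack, and the pusher is pulled back to the fill mark with the gripper still holding the bar.

**Tubes:** The two long tubes lie in the long row. The short one lies in the near place of the short row, beside the tube that was already there. The last pictures show all four seated and parallel. The bystanders and the red and green look-alikes look unmoved.

**Pusher:** I pulled it about 63 mm. The last rectified scene view shows the pointer level with the white line to within about 1 mm: pointer at −63.5 mm, line at −63 mm. The fill mark stayed at the same reading before and after most of the pull.

**Checks that disagreed:** Before the pull, the two cameras put the required travel at 64.2 mm (top) and about 62 mm (scene), so I settled between them. The top camera could not confirm the final position because the arm hides the pointer there.

**Limits:** I handed in at about 26 s of the 72 s allowed, and the highest wrist force I read was about 9 N.

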